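Pull down the wheel feeder's hatch with the hook pole

TASK

Take the hook pole from its green rack, slide its hook sideways into the eye on the yellow feeder hatch, and with the hook swing the hatch down slowly and steadily all the way onto its rubber stop; there pull it snug with about 14 N (at least 10, never as much as 18 N) for about a second so that it seats. Leave the hatch fully down, take the hook out and stand the pole upright in its rack again, as it was. Touch the feeder and hatch with the pole only, and do not disturb the truck parts lying about.

Things in the scene. Friction and masses are not known exactly. Their poses are not given: they have to be found in the camera images.
- pole_grip (a point): Centre of the hook pole's orange grip, 18 x 18 mm, 64 tall, z up (pole loose, 0.15 kg, upright). Below: collar disc (34 mm across, 6 thick, underside 38 mm under this point), then a 10 mm round shank ending 110 mm under this point. At its foot the hook: a straight round prong 8 mm thick along this point's +y, axis 104 mm under this point, tip 42 mm from the shank's axis.
- pole_collar (a point): Centre of the underside of the pole's collar, on the pole's axis; same axes as pole_grip. It lies on rack_seat when the pole is in the rack.
- pole_tip (a point): Tip of the pole's prong (hook), 42 mm along +y from the shank's axis.
- rack_seat (a point): Centre of the top of the fixed green rack (88 mm high, base 80 x 70 mm): a U of 6 mm walls, 18 mm clear between side walls in x (34 mm long), closed at -y (inner face 11 mm from here), open to +y. The shank goes in straight from above, prong passing down the open +y side, until the collar rests on the walls; the pole starts so. Lifting it 90 mm clears the walls.
- eye (a point): Centre of the steel eye at the hatch's top edge: ring of 5 mm wire, 19 mm clear inside, in the plane of this point's x and z, so the hook enters along y (from -y when pole and feeder have the same yaw). It is 126 mm from the hinge line along the panel (+z) and 22 mm in front of it (-x), and turns with the hatch. It stands clear of the edge: an upright pole never needs tilting.
- hinge (a point): Middle of the hatch's hinge line, which runs along this point's y at the lower front edge of the blue feeder box (240 mm wide, 140 mm deep behind this point, top 120 mm above it, on legs). +x points back into the box, z up. Fixed to the box; does not turn with the hatch.
- hatch: Yellow steel hatch panel, 222 mm wide, 110 mm tall, 6 mm thick; origin on the hinge line's middle, z along the panel to its top edge, front -x. Starts ajar near upright; its top swings out (-x) and down. Hinge friction holds it where left (1 to 4 N at the eye moves it). Its stop lies anywhere from 1.42 to 1.58 rad from upright, not measured: feel for it. Buffer: about 1 mm at the eye per 10 N.
- feeder: The blue feeder box with its hatch; origin at the centre of its underside, front to -x. The hinge line is 70 mm in front and 85 mm above. Touch with the pole only.
- cab: Yellow plastic truck cab, 60 x 46 x 51 mm, 60 g; origin under its centre. Leave alone.
- tyre_a: Grey rubber tyre lying flat, 54 mm across, 22 mm high; origin under its centre. Leave alone.
- tyre_b: The other tyre, the same. Leave alone.
- tank: Red plastic fuel tank, 60 x 30 x 39 mm, on two feet; origin under its centre. Leave alone.
There are look-alikes about, which are no part of the job. Leave any blue look-alike of the part that bears pole_grip alone.

How it is judged:
On the way, in this order (a step that is already met when the one before it is completed fails the run):
1. the pole's hook is through the eye while the hatch is still up (y of pole_tip in the frame of eye between 0.004 and 0.036 m and x of pole_tip in the frame of eye between -0.011 and 0.011 m and z of pole_tip in the frame of eye between -0.011 and 0.011 m and z of eye in the frame of hinge above 0.08 m), for 0.1 s.
2. the hook, still in the eye, holds the hatch down on its stop with at least 10 N (z of eye in the frame of hinge below 0.0015 m and contact force between pole and hatch above 10 N and distance between pole_tip and eye below 0.04 m), for 0.8 s.
At the end, for the whole second after the job is handed in: The hatch is fully down (eye not over 1.5 mm above the hinge line's height, which is 2 degrees short of the highest stop) and still; the pole, released, stands upright (within 0.08 rad) in its rack with the collar resting on the rack's top (within 4 mm in height, 12 mm in all), at rest (z of eye in the frame of hinge below 0.0015 m and angular speed of hatch below 0.05 rad/s and distance between pole_collar and rack_seat below 0.012 m and z of pole_collar in the frame of rack_seat below 0.004 m and angle between pole_grip's own z axis and vertical below 0.08 rad and linear speed of pole below 0.02 m/s); the robot touches nothing.
It fails at once if the pole presses on the hatch with 18 N or more (contact force between pole and hatch above 18 N).
It fails at once if the hatch is flung (faster than 3 rad/s) (angular speed of hatch above 3 rad/s).
It fails at once if the gripper or arm touches the feeder or hatch (contact force between any of the fingers, the arm and feeder above 1 N).
It fails at once if a truck part is disturbed by more than 15 mm (distance of any of cab, tyre_a, tyre_b, tank from where it was at the start of the episode above 0.015 m).
It also fails if it takes over 72 s, if anything falls off the work surface, if the arm or the gripper's body presses on something with over 40 N, if the wrist force passes 120 N, or if a joint passes its speed limit or range.

ROBOT

A 7-joint arm with a two-finger parallel gripper is mounted at the origin on the work surface. World frame = base frame: x ahead of the robot, y to its left, z up, the work surface at z = 0. Lengths are in m, angles in rad, forces in N, time in s.
With the tool pointing down it reaches from about 0.4 to 0.9 m from the base axis. Payload 5.6 kg.
Tool frame: the origin (TCP) lies at the very end of the fingers, on their centre line; the grasp point (between the pads) lies 19 mm behind it (arm.grip_depth is the distance from the TCP to the grasp point, in m); z points along the fingers, y is the direction in which the jaws open and shut (so a half turn about z gives the same grasp; the last joint's range is limited). The gripper opens to 92 mm and grips with 3 to 60 N. Pads are 20 mm wide; open, the fingers measure 128 mm over their backs; the gripper's body (75 mm by 189 mm) begins 69 mm behind the grasp point.
Start: joints at [-1.348, 0.468, -0.012, 1.603, 0.006, 1.071, -0.056], TCP at [0.171, 0.627, 0.189] pointing down, gripper open.
Joint ranges: [-2.53, 2.53], [-0.31, 2.02], [-1.57, 1.55], [0.28, 2.44], [-1.29, 4.43], [0.15, 1.84], [-2.92, 2.92]. Speed limits (rad/s): [2.57, 2.57, 3.14, 3.14, 3.14, 3.14, 3.14].

INTERFACE

Orientations are given as [roll, pitch, yaw] about the fixed x, y, z axes, in that order (R = Rz(yaw) Ry(pitch) Rx(roll)).
In Python, from workcell import arm, viewer, order gives the robot as it stands.
- The arm moves only by the tool carry_out, never from a script. Its argument "increments" is a list of rows, each a list of 3 entries, a list of its own where there are three numbers: the shift along the tool's x, y, z in m, then the turn about the tool's z in degrees, then the finger opening in m, from 0 to 0.0919. A call has 1 to 20 rows; each row shifts and turns the commanded pose from where the row before left it, along the tool's axes as they then stand; what a row does not reach is not made up. A row lasts 1/10 s, in which the tool goes at most 50 mm and 8.59 degrees, less where a joint would pass 70% of its speed; a pose out of reach is approached as far as the arm can. A call is refused whole if a number of a shift passes 0.05 or a number of a turn 8.59, either way. A call with a gripper value outside its range is refused whole. The fingers move at their own pace and stop on an object; "force" is the grip in N (left out, the last holds). Time passes only in rows, so rows that do not move let the fingers close. It gives the time, the measured TCP pose, the force and the opening at its end, in the units of the state.
- arm.sense(): the state, without advancing time (a new reading comes with each control period).
- viewer.get_image(name): name is "scene" or "side" or "wrist"; returns a dict with "pixels" (384x512x3 uint8, red, green, blue), "fx", "fy", "cx", "cy" (pixels), "rvec" (rotation vector, rad) and "tvec" (3), from world to camera coordinates, as OpenCV has them; the wrist camera has in their place "T_tool_cam" (4x4, takes a point from camera to tool coordinates, whose origin is the TCP and whose axes are the flange's). Camera axes: x right, y down, z forward; pixel columns grow to the right and rows downward; lengths in m; the calibration is good to about 2 mm. The wrist camera is an equidistant fisheye: a pixel r from the principal point sees the ray r / f radians off the axis. A picture is of the moment at which its call begins: read the wrist's pose just before it. There is no depth.
- order.finish_job(): hands the job in, once; it reports no verdict.
The state is a dict: "time_s": time; "qpos": joint angles; "dq": joint speeds; "joint_torque": joint torques, N m; "eef_pos": TCP position; "orientation": TCP orientation; "ft_force": force on the tool from outside, world axes, zero at the start; "ft_torque": the same for the moment, N m; "width": finger opening in m.
Only numpy, scipy, OpenCV 4.12 (cv2) and the standard library are available. Lean on these libraries where they do the work, as an engineer would, in place of code of your own. Each camera call takes 0.05 s, during which the arm holds its last target.

## Working session

There is one attempt and no reset: what is moved stays moved. The work goes in short steps, Python scripts to look and compute and a tool call to move; the robot and the scene stay as the last step left them, time stands still between calls to the robot, and variables do not carry over. Pictures are saved under pics/ and viewed, and the job is handed in when it is done.

Besides the shell and the picture viewer there is one more tool, called after "Request:" as name(argument=value, ...), one argument or row to a line, values as JSON. carry_out: Moves the arm, as the interface text tells. Its arguments: {"type":"object","properties":{"increments":{"type":"array","items":{"type":"array"}},"force":{"type":"number"}},"required":["increments"]}

```bash
ls; mkdir -p pics; python3 - <<'E'
from workcell import arm, viewer, order
import cv2,pickle,numpy as np
print(arm.sense(), arm.grip_depth)
d={}
for n in ["scene","side","wrist"]:
    im=viewer.get_image(n); d[n]=im
    cv2.imwrite(f"pics/{n}0.png",im["pixels"][:,:,::-1]); print(n,{k:v for k,v in im.items() if k!='pixels'})
d['state']=arm.sense()
pickle.dump(d,open('im0.pkl','wb'))
E
```

```text
pics
{'time_s': 0.0, 'qpos': array([-1.34796404,  0.46836084, -0.0116025 ,  1.6036035 ,  0.00600291,
        1.07139727, -0.05627143]), 'dq': array([ 0.00266631, -0.00065671,  0.00048897,  0.0010427 , -0.00079413,
       -0.00059673, -0.00044746]), 'joint_torque': array([-4.53566390e-04, -5.20559192e+01, -1.27282910e-02, -2.43757617e+01,
       -5.66728448e-02,  1.71755691e-02,  1.75318924e-04]), 'eef_pos': array([0.17067227, 0.62655205, 0.18765932]), 'orientation': array([-3.13986260e+00,  1.24719555e-04,  2.87572607e+00]), 'ft_force': array([-0.01455366,  0.2038199 ,  0.89476572]), 'ft_torque': array([-0.01313973, -0.00388456,  0.01789492]), 'width': 0.09178902013348103} 0.0187
scene {'fx': 426.98987757098837, 'fy': 426.98987757098837, 'cx': 247.0776425154221, 'cy': 188.43705965770053, 'rvec': array([ 1.10018285,  2.3343264 , -1.04614191]), 'tvec': array([ 0.39774971, -0.16551286,  1.35152813])}
side {'fx': 497.6545030183982, 'fy': 497.6545030183982, 'cx': 262.8721395951293, 'cy': 191.34918185181968, 'rvec': array([ 0.65261675, -2.61974429,  1.16062561]), 'tvec': array([0.52025756, 0.32263033, 0.93308622])}
wrist {'fx': 297.3186396354542, 'fy': 297.3186396354542, 'cx': 255.16317659103947, 'cy': 191.2868288092564, 'T_tool_cam': array([[ 1.46874632e-03, -9.62166351e-01, -2.72458723e-01,
         7.72236389e-02],
       [ 9.99998679e-01,  1.22349797e-03,  1.07001824e-03,
        -3.44786952e-04],
       [-6.96182852e-04, -2.72459934e-01,  9.62166877e-01,
        -1.95247245e-01],
       [ 0.00000000e+00,  0.00000000e+00,  0.00000000e+00,
         1.00000000e+00]])}
```

View pics/scene0.png

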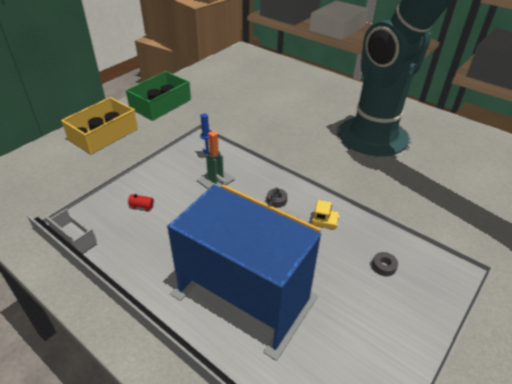

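View pics/side0.png

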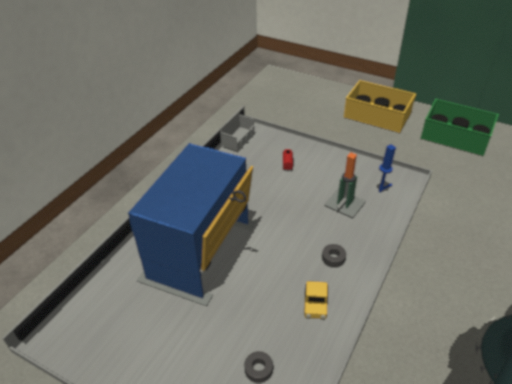

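View pics/wrist0.png

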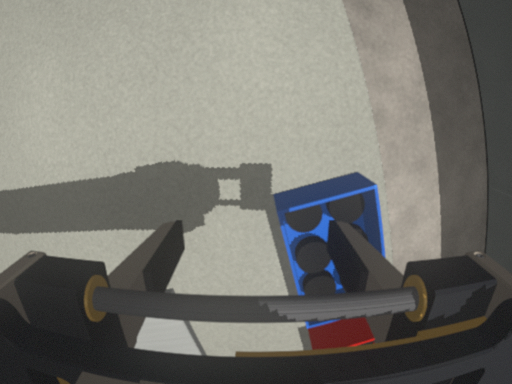

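The scene view shows the orange pole in its green rack (grip about (213,145)), with a blue look-alike at (205,130). In the side view the orange grip is at (350,165), the blue look-alike at (388,165) and the eye at about (238,197). Candidates for the pole are the orange one and the blue one, and I choose orange.

```bash
cat > h.py <<'E'
import numpy as np,cv2,pickle
from scipy.spatial.transform import Rotation as Ro
def ray(im,uv):
    R,_=cv2.Rodrigues(im['rvec']); t=im['tvec']
    d=np.array([(uv[0]-im['cx'])/im['fx'],(uv[1]-im['cy'])/im['fy'],1.]); d=R.T@d
    return -R.T@t, d/np.linalg.norm(d)
def wray(im,uv,st):
    dx,dy=uv[0]-im['cx'],uv[1]-im['cy']; r=np.hypot(dx,dy); th=r/im['fx']
    d=np.array([np.sin(th)*dx/max(r,1e-9),np.sin(th)*dy/max(r,1e-9),np.cos(th)])
    T=im['T_tool_cam']; R=Ro.from_euler('xyz',st['orientation']).as_matrix()
    return st['eef_pos']+R@T[:3,3], R@T[:3,:3]@d
def plane(r,z): o,d=r; return o+d*(z-o[2])/d[2]
def tri(rays):
    A=np.zeros((3,3));b=np.zeros(3)
    for o,d in rays: P=np.eye(3)-np.outer(d,d);A+=P;b+=P@o
    p=np.linalg.solve(A,b); return p,[np.linalg.norm((np.eye(3)-np.outer(d,d))@(p-o)) for o,d in rays]
def proj(im,p):
    return cv2.projectPoints(np.array([p],float),im['rvec'],im['tvec'],np.array([[im['fx'],0,im['cx']],[0,im['fy'],im['cy']],[0,0,1]]),None)[0].ravel()
def wproj(im,p,st):
    T=im['T_tool_cam']; R=Ro.from_euler('xyz',st['orientation']).as_matrix()
    q=R.T@(np.asarray(p)-st['eef_pos']); c=T[:3,:3].T@(q-T[:3,3]); th=np.arctan2(np.hypot(c[0],c[1]),c[2]); k=im['fx']*th/np.hypot(c[0],c[1])
    return np.array([im['cx']+k*c[0],im['cy']+k*c[1]])
E
python3 - <<'E'
from h import *
np.set_printoptions(precision=4,suppress=True)
d=pickle.load(open('im0.pkl','rb'))
for n in ['scene','side']:
    im=d[n]; print(n,'cam',ray(im,(0,0))[0])
    hsv=cv2.cvtColor(im['pixels'],cv2.COLOR_RGB2HSV)
    m=cv2.inRange(hsv,(4,150,90),(16,255,255))
    k,l,s,c=cv2.connectedComponentsWithStats(m)
    for i in range(1,k):
        if s[i,4]>30: print(s[i],c[i])
    x=cv2.resize(im['pixels'],None,fx=6,fy=6,interpolation=cv2.INTER_CUBIC)
    if n=='scene':
        a=im['pixels'][100:230,150:350]
    else: a=im['pixels'][130:310,120:420]
    f=4 if n=='scene' else 2.6
    cv2.imwrite(f'pics/{n}crop.png',cv2.resize(a,None,fx=f,fy=f,interpolation=cv2.INTER_CUBIC)[:,:,::-1])
a=d['side']['pixels'][135:225,315:405]
cv2.imwrite('pics/sidepole.png',cv2.resize(a,None,fx=6.5,fy=6.5,interpolation=cv2.INTER_CUBIC)[:,:,::-1])
a=d['side']['pixels'][140:300,120:270]
cv2.imwrite('pics/sidefeed.png',cv2.resize(a,None,fx=3.7,fy=3.7,interpolation=cv2.INTER_CUBIC)[:,:,::-1])
E
```

```text
scene cam [1.1214 0.4007 0.7708]
[209 132   9  23 157] [213.172 142.758]
side cam [0.23   0.6623 0.8683]
[345 153  11  25 158] [350.0696 165.2722]
```

View pics/scenecrop.png

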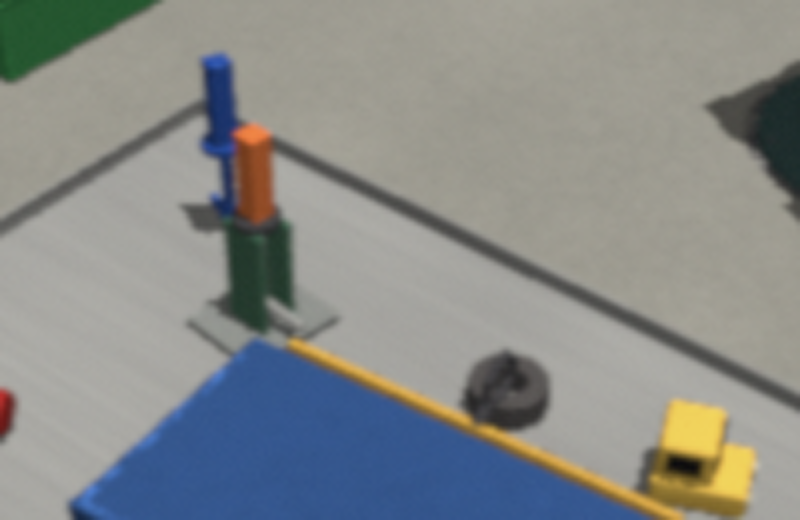

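View pics/sidepole.png

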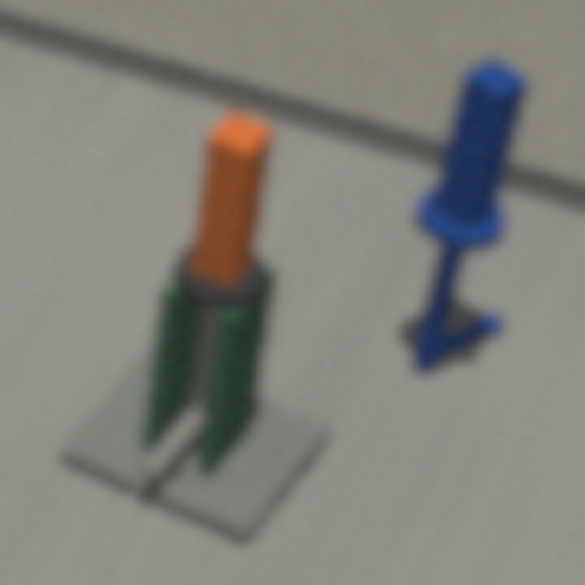

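View pics/sidefeed.png

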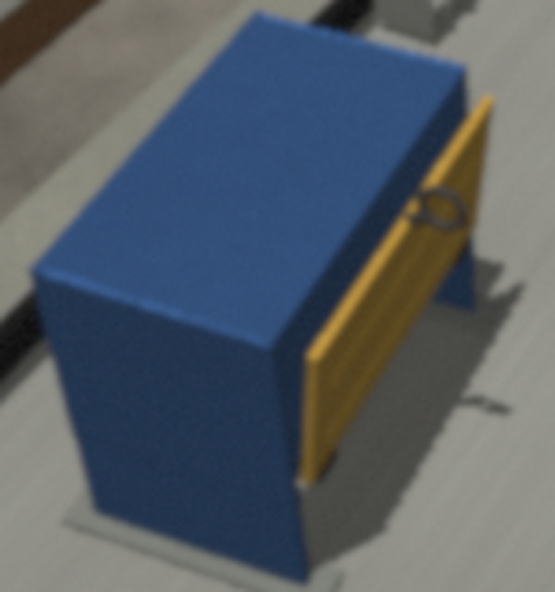

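```bash
python3 - <<'E'
from h import *
np.set_printoptions(precision=4,suppress=True)
d=pickle.load(open('im0.pkl','rb'))
S,D=d['scene'],d['side']
p,e=tri([ray(S,(213.2,142.8)),ray(D,(350.1,165.3))]);print('grip',p,e)
E
```

```text
grip [ 0.4809 -0.2326  0.1301] [np.float64(0.0010866871567667138), np.float64(0.0010866871567666602)]
```

```bash
python3 - <<'E'
from h import *
np.set_printoptions(precision=4,suppress=True)
d=pickle.load(open('im0.pkl','rb'))
S,D=d['scene'],d['side']
f=lambda x,y:(120+x/3.7,140+y/3.7)
# top corners: left(back,near?), etc
print('side top z.205')
T=[plane(ray(D,f(*c)),.205) for c in [(258,12),(466,66),(272,348),(35,270)]]
for t in T: print(t)
print('dists',[np.linalg.norm(T[i]-T[(i+1)%4]) for i in range(4)])
print('scene top')
g=lambda x,y:(150+x/4,100+y/4)
for c in [g(255,340),(318,236),(270,286)]: print(plane(ray(S,c),.205))
b=lambda x,y:(315+x/6.5,135+y/6.5)
for c in [(62,457),(245,543),(328,437),(150,360)]: print('base',plane(ray(D,b(*c)),.005))
print('grip top',plane(ray(D,b(240,130)),.158), plane(ray(S,g(253,132)),.158))
print('prong', plane(ray(D,b(200,415)),.022),plane(ray(D,b(150,462)),.022),plane(ray(S,g(297,323)),.022))
print('hatch top edge', plane(ray(D,f(492,98)),.193),plane(ray(D,f(312,355)),.193),'bottom',plane(ray(D,f(303,485)),.085))
print('eye',[plane(ray(D,f(438,208)),z) for z in (.19,.2,.21)])
E
```

```text
side top z.205
[ 0.7988 -0.0477  0.205 ]
[ 0.662  -0.0603  0.205 ]
[0.6363 0.1781 0.205 ]
[0.7748 0.1895 0.205 ]
dists [np.float64(0.13740274518941284), np.float64(0.23978102248523475), np.float64(0.13896980254426192), np.float64(0.238339702119236)]
scene top
[ 0.6613 -0.06    0.205 ]
[0.6443 0.1759 0.205 ]
[0.7836 0.1745 0.205 ]
base [ 0.5233 -0.203   0.005 ]
base [ 0.4445 -0.1919  0.005 ]
base [ 0.4365 -0.2614  0.005 ]
base [ 0.5141 -0.271   0.005 ]
grip top [ 0.4809 -0.2346  0.158 ] [ 0.4766 -0.2353  0.158 ]
prong [ 0.4798 -0.2321  0.022 ] [ 0.4871 -0.1989  0.022 ] [ 0.4815 -0.1991  0.022 ]
hatch top edge [ 0.6418 -0.0544  0.193 ] [0.6233 0.164  0.193 ] bottom [0.6383 0.1665 0.085 ]
eye [array([0.6239, 0.0386, 0.19  ]), array([0.6181, 0.0478, 0.2   ]), array([0.6123, 0.057 , 0.21  ])]
```

Box edges come out at 240 × 138 mm and the grip at z ≈ 0.13 m, and both match the description. Next I turn the tool to the rack's heading at a safe height and go to a viewpoint near the eye.

Request:
carry_out(
  increments=[
    [[0,0,-0.014],[8.2],[0.06]],
    [[0,0,-0.014],[8.2],[0.06]],
    [[0,0,-0.014],[8.2],[0.06]],
    [[0,0,-0.014],[8.2],[0.06]],
    [[0,0,-0.014],[8.2],[0.06]],
    [[0,0,-0.014],[8.2],[0.06]],
    [[0,0,-0.014],[8.2],[0.06]],
    [[0,0,-0.014],[8.2],[0.06]],
    [[0,0,-0.014],[8.2],[0.06]],
    [[0,0,-0.014],[8.2],[0.06]],
  ],
)

```text
invalid input at $.increments[0][1]: expected a number
```

Request:
carry_out(
  increments=[
    [[0,0,-0.014],8.2,0.06],
    [[0,0,-0.014],8.2,0.06],
    [[0,0,-0.014],8.2,0.06],
    [[0,0,-0.014],8.2,0.06],
    [[0,0,-0.014],8.2,0.06],
    [[0,0,-0.014],8.2,0.06],
    [[0,0,-0.014],8.2,0.06],
    [[0,0,-0.014],8.2,0.06],
    [[0,0,-0.014],8.2,0.06],
    [[0,0,-0.014],8.2,0.06],
  ],
)

```text
time_s: 1.15
eef_pos: [0.1706, 0.627, 0.3288]
orientation: [-3.142, 0.001, 1.439]
ft_force: [-0.1, -0.3, -0.5]
width: 0.0597
```

Request:
carry_out(
  increments=[
    [[-0.034,0.028,0],0,0.06],
    [[-0.034,0.028,0],0,0.06],
    [[-0.034,0.028,0],0,0.06],
    [[-0.034,0.028,0],0,0.06],
    [[-0.034,0.028,0],0,0.06],
    [[-0.034,0.028,0],0,0.06],
    [[-0.034,0.028,0],0,0.06],
    [[-0.034,0.028,0],0,0.06],
    [[-0.034,0.028,0],0,0.06],
    [[-0.034,0.028,0],0,0.06],
    [[-0.034,0.028,0],0,0.06],
    [[-0.034,0.028,0],0,0.06],
    [[-0.034,0.028,0],0,0.06],
    [[-0.034,0.028,0],0,0.06],
    [[0,0,0],0,0.06],
    [[0,0,0],0,0.06],
  ],
)

```text
time_s: 2.75
eef_pos: [0.4997, 0.1049, 0.3283]
orientation: [-3.141, 0.0, 1.442]
ft_force: [0.2, 0.3, -0.4]
width: 0.0601
```

```bash
cat > shot.py <<'E'
import sys,pickle,cv2,numpy as np
from workcell import arm, viewer
np.set_printoptions(precision=4,suppress=True)
tag=sys.argv[1]; d={}
for n in sys.argv[2:]:
    st=arm.sense(); im=viewer.get_image(n); im['st']=st; d[n]=im
    cv2.imwrite(f"pics/{n}{tag}.png",cv2.resize(im["pixels"][:,:,::-1],None,fx=1.5,fy=1.5,interpolation=cv2.INTER_CUBIC))
pickle.dump(d,open(f'im{tag}.pkl','wb'))
s=arm.sense(); print(s['time_s'],s['eef_pos'],s['orientation'],s['qpos'],s['ft_force'],s['ft_torque'],s['width'])
E
python3 shot.py 1 wrist
```

```text
2.8 [0.4993 0.1062 0.3283] [-3.1408 -0.0001  1.4448] [-0.9252  0.1034  0.7173  1.7941 -0.0715  1.2709 -0.3153] [-0.4982  1.0195 -0.2357] [-0.1133  0.137   0.0356] 0.06003622099951337
```

View pics/wrist1.png

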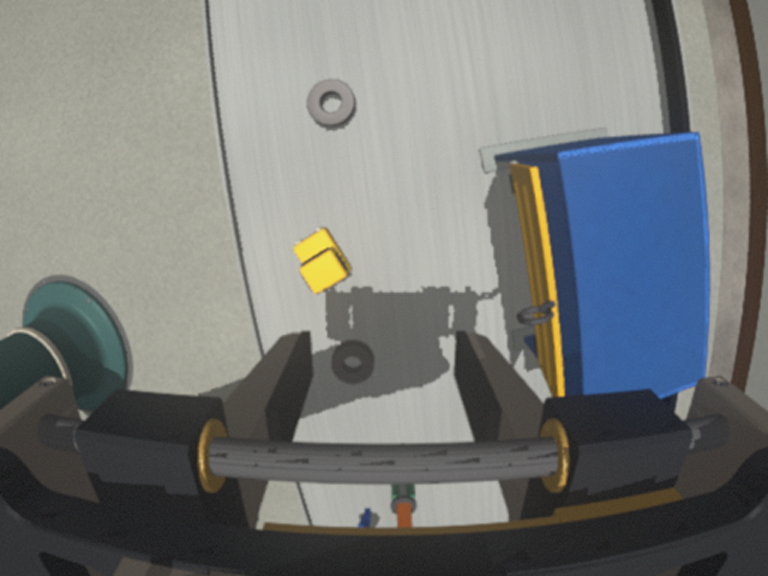

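```bash
python3 - <<'E'
from h import *
im=pickle.load(open('im1.pkl','rb'))['wrist']
a=im['pixels'][80:280,310:480]
cv2.imwrite('pics/eye1.png',cv2.resize(a,None,fx=3,fy=3,interpolation=cv2.INTER_CUBIC)[:,:,::-1])
a=im['pixels'][190:230,335:385]
cv2.imwrite('pics/eye1b.png',cv2.resize(a,None,fx=14,fy=14,interpolation=cv2.INTER_CUBIC)[:,:,::-1])
E
```

```text
(no output)
```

View pics/eye1.png

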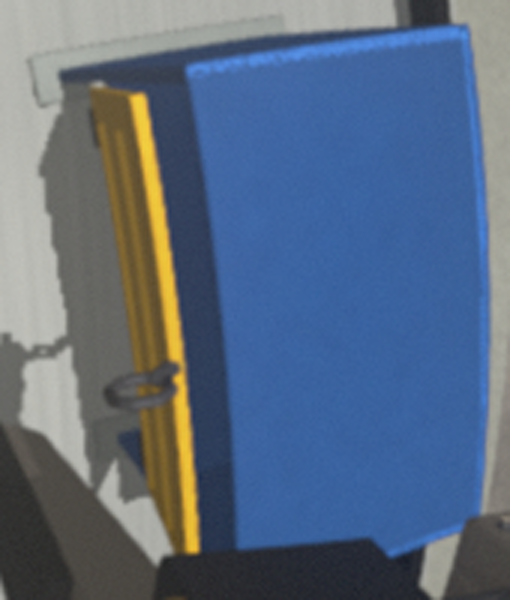

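View pics/eye1b.png

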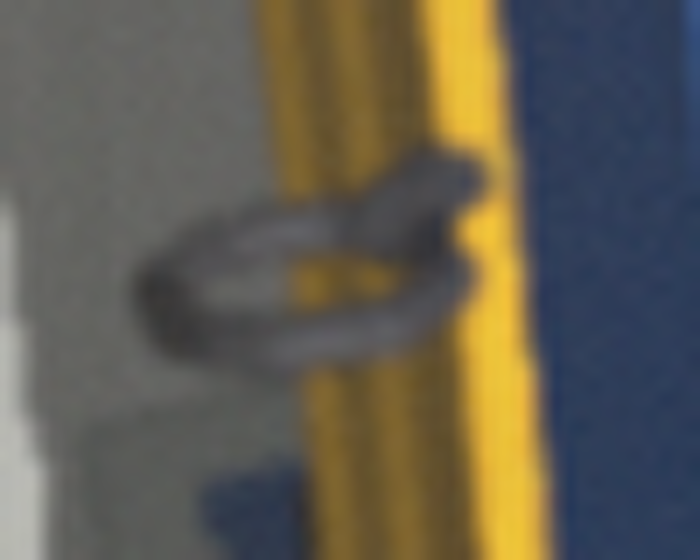

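```bash
python3 - <<'E'
from h import *
np.set_printoptions(precision=4,suppress=True)
D=pickle.load(open('im0.pkl','rb'))['side']
W=pickle.load(open('im1.pkl','rb'))['wrist']; st=W['st']
a=D['pixels'][180:215,220:260]
cv2.imwrite('pics/eyes.png',cv2.resize(a,None,fx=14,fy=14,interpolation=cv2.INTER_CUBIC)[:,:,::-1])
p,e=tri([ray(D,(238.4,196.2)),wray(W,(356.6,210.2),st)]);print('eye',p,e)
c=lambda x,y:(310+x/3,80+y/3)
for q in [(188,66),(468,27),(236,548)]: print('top',plane(wray(W,c(*q),st),.205))
print('hatch top front/back edge', plane(wray(W,c(133,95),st),.194),plane(wray(W,c(184,550),st),.194))
print('tyre/cab', plane(wray(W,(331/1.5,103/1.5),st),.01),plane(wray(W,(352/1.5,361/1.5),st),.01),plane(wray(W,(321/1.5,261/1.5),st),.025))
E
```

```text
eye [0.6133 0.0545 0.2075] [np.float64(0.00042246352726875273), np.float64(0.0004224635272688793)]
top [0.6404 0.1773 0.205 ]
top [0.779 0.191 0.205]
top [ 0.6599 -0.0278  0.205 ]
hatch top front/back edge [0.621  0.1674 0.194 ] [ 0.6389 -0.0307  0.194 ]
tyre/cab [0.4599 0.2595 0.01  ] [ 0.4396 -0.055   0.01  ] [0.4246 0.081  0.025 ]
```

View pics/eyes.png

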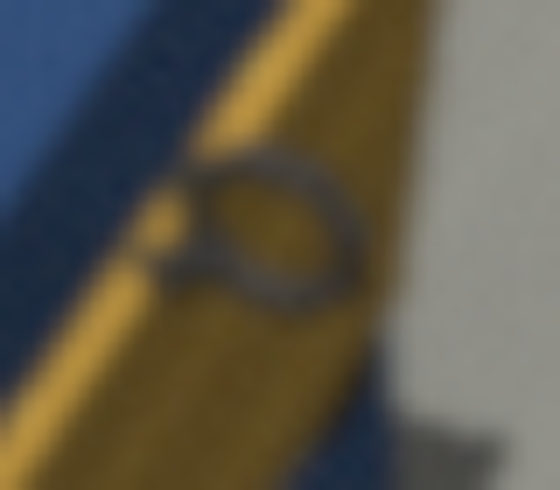

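```bash
python3 - <<'E'
from h import *
np.set_printoptions(precision=4,suppress=True)
D=pickle.load(open('im0.pkl','rb'))['side']
W=pickle.load(open('im1.pkl','rb'))['wrist']; st=W['st']
for s,w in [((239.6,196.4),(355.7,210.2)),((239.6,196.4),(356.6,210.2))]:
    print(tri([ray(D,s),wray(W,w,st)]))
E
```

```text
(array([0.6114, 0.0545, 0.2079]), [np.float64(0.0002955113595219183), np.float64(0.0002955113595220082)])
(array([0.6123, 0.0538, 0.207 ]), [np.float64(0.0007666876493145757), np.float64(0.0007666876493146182)])
```

The eye comes out near (0.612, 0.0545, 0.2075), which agrees with the box and hinge geometry to 1–2 mm. Next I go over the rack.

Request:
carry_out(
  increments=[
    [[-0.038,0.0025,0.006],0,0.06],
    [[-0.038,0.0025,0.006],0,0.06],
    [[-0.038,0.0025,0.006],0,0.06],
    [[-0.038,0.0025,0.006],0,0.06],
    [[-0.038,0.0025,0.006],0,0.06],
    [[-0.038,0.0025,0.006],0,0.06],
    [[-0.038,0.0025,0.006],0,0.06],
    [[-0.038,0.0025,0.006],0,0.06],
    [[0,0,0],0,0.06],
    [[0,0,0],0,0.06],
    [[0,0,0],0,0.06],
  ],
)

```text
time_s: 3.9
eef_pos: [0.4819, -0.1962, 0.2804]
orientation: [-3.141, -0.001, 1.448]
ft_force: [-0.0, -0.1, 0.2]
width: 0.0601
```

```bash
python3 shot.py 2 wrist;python3 - <<'E'
from h import *
im=pickle.load(open('im2.pkl','rb'))['wrist']
a=im['pixels'][140:300,180:340]
cv2.imwrite('pics/rack2.png',cv2.resize(a,None,fx=3.7,fy=3.7,interpolation=cv2.INTER_CUBIC)[:,:,::-1])
E
```

```text
3.95 [ 0.482  -0.1962  0.2805] [-3.1416 -0.001   1.4484] [-0.4915  0.1988  0.95    1.8519 -0.1757  1.1789  0.3943] [ 0.4388  0.621  -0.0648] [-0.0502  0.0562 -0.0013] 0.060031744993341525
```

View pics/wrist2.png

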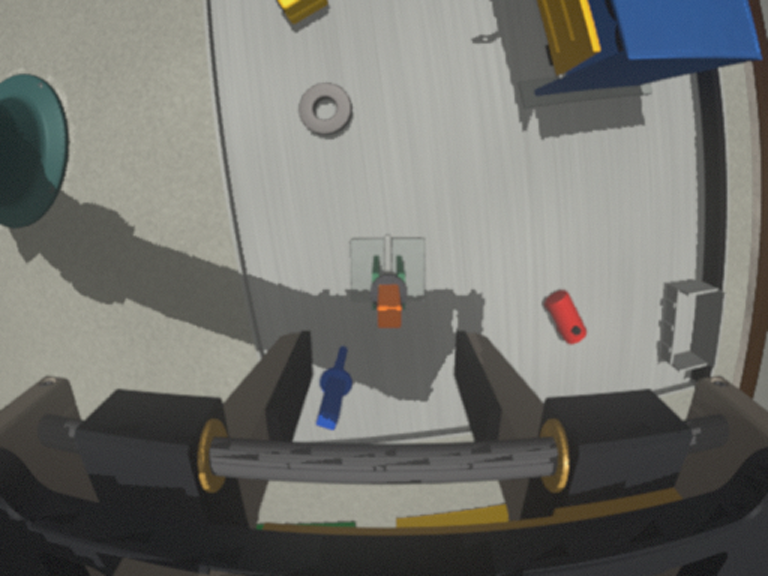

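View pics/rack2.png

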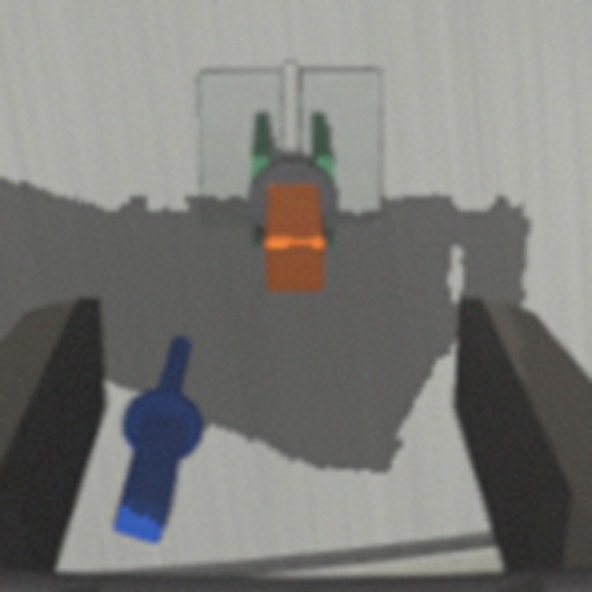

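The orange grip sits in its rack with the top face centred at crop (295,267), and the prong tip is at (290,63). The blue look-alike stands apart at lower left. The rack edges look parallel to the jaws.

```bash
python3 - <<'E'
from h import *
np.set_printoptions(precision=4,suppress=True)
W=pickle.load(open('im2.pkl','rb'))['wrist']; st=W['st']
c=lambda x,y:(180+x/3.7,140+y/3.7)
P=lambda q,z:plane(wray(W,c(*q),st),z)
L=P((198,70),.005);R=P((382,68),.005);LB=P((196,200),.005);RB=P((381,208),.005)
print('base',L,R,LB,RB,'x yaw',np.arctan2(*(R-L)[[1,0]]),'y yaws',[np.arctan2(-(a-b)[0],(a-b)[1]) for a,b in((L,LB),(R,RB))], 'len',np.linalg.norm(R-L))
for q in [(267,242),(325,242),(325,291),(267,291),(296,267)]: print('grip top',P(q,.158))
print('prong',P((290,64),.022))
print('collar lateral',P((251,190),.09),P((337,190),.09))
print('blue top',P((138,527),.158),P((164,427),.09))
print('tank,tyre',plane(wray(W,(565/1.5,318/1.5),st),.02))
E
```

```text
base [ 0.4469 -0.194   0.005 ] [ 0.5263 -0.2027  0.005 ] [ 0.4379 -0.252   0.005 ] [ 0.5196 -0.2657  0.005 ] x yaw -0.10941337928944612 y yaws [np.float64(-0.15391078227539437), np.float64(-0.10557697588383345)] len 0.07984665429312192
grip top [ 0.4747 -0.225   0.158 ]
grip top [ 0.4922 -0.2272  0.158 ]
grip top [ 0.4905 -0.2431  0.158 ]
grip top [ 0.4727 -0.2409  0.158 ]
grip top [ 0.4825 -0.2341  0.158 ]
prong [ 0.4869 -0.1935  0.022 ]
collar lateral [ 0.4679 -0.2269  0.09  ] [ 0.499  -0.2307  0.09  ]
blue top [ 0.418  -0.3223  0.158 ] [ 0.4211 -0.3194  0.09  ]
tank,tyre [ 0.6791 -0.3098  0.02  ]
```

Request:
carry_out(
  increments=[
    [[-0.019,0.0025,0],0,0.06],
    [[-0.019,0.0025,0],0,0.06],
    [[0,0,0.03],0,0.06],
    [[0,0,0.03],0,0.06],
    [[0,0,0.03],0,0.06],
    [[0,0,0.03],0,0.06],
    [[0,0,0.025],0,0.06],
    [[0,0,0.02],0,0.06],
    [[0,0,0.0065],0,0.06],
    [[0,0,0],0,0.06],
    [[0,0,0],0,0.06],
  ],
)

```text
time_s: 5.05
eef_pos: [0.4824, -0.2366, 0.11]
orientation: [3.14, 0.0, 1.446]
ft_force: [0.7, -0.5, -0.4]
width: 0.0599
```

```bash
python3 shot.py 3 wrist side
```

```text
5.15 [ 0.4824 -0.2368  0.1102] [ 3.1394 -0.      1.4451] [-0.2507  0.4739  0.8242  1.989  -0.4554  0.8687  0.6951] [-0.466  -0.4417  0.2581] [-0.0878 -0.0118  0.0163] 0.05981370922402547
```

View pics/wrist3.png

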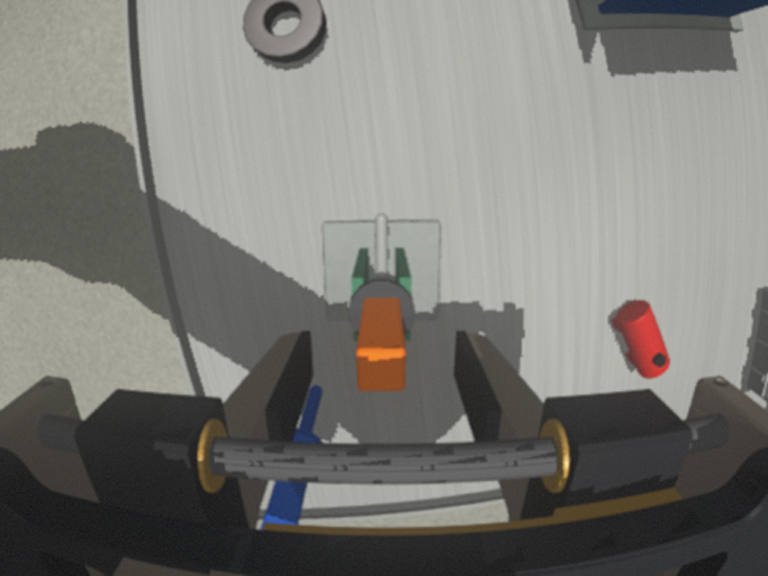

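Request:
carry_out(
  increments=[
    [[0.002,0,0],0,0.06],
    [[0,0,0],0,0.03],
    [[0,0,0],0,0.016],
    [[0,0,0],0,0.01],
    [[0,0,0],0,0.01],
    [[0,0,0],0,0.01],
    [[0,0,0],0,0.01],
    [[0,0,0],0,0.01],
  ],
  force=50,
)

```text
time_s: 5.95
eef_pos: [0.4817, -0.2349, 0.1091]
orientation: [3.142, 0.0, 1.444]
ft_force: [0.6, -0.2, 0.1]
width: 0.0172
```

```bash
python3 shot.py 4 wrist;python3 - <<'E'
from h import *
np.set_printoptions(precision=4,suppress=True)
for k in '34':
    W=pickle.load(open(f'im{k}.pkl','rb'))['wrist']; st=W['st']
    hsv=cv2.cvtColor(W['pixels'],cv2.COLOR_RGB2HSV)
    m=cv2.inRange(hsv,(4,150,60),(16,255,255)); n,l,s,c=cv2.connectedComponentsWithStats(m)
    i=1+np.argmax(s[1:,4]); print(s[i],c[i])
    print(plane(wray(W,(381/1.5,371/1.5),st),.158), plane(wray(W,(381/1.5,216/1.5),st),.022))
    a=W['pixels'][130:290,180:340]
    cv2.imwrite(f'pics/g{k}.png',cv2.resize(a,None,fx=3.7,fy=3.7,interpolation=cv2.INTER_CUBIC)[:,:,::-1])
E
```

```text
6.0 [ 0.4817 -0.2349  0.1091] [3.1415 0.0001 1.4445] [-0.2539  0.4746  0.8239  1.9916 -0.4551  0.8675  0.6916] [-0.7023  0.0285 -0.351 ] [-0.0878  0.0507 -0.0095] 0.017506827854714718
[ 238  199   33   61 1757] [253.7103 230.6915]
[ 0.4817 -0.2335  0.158 ] [ 0.4865 -0.1932  0.022 ]
[ 239  202   33   62 1818] [255.0435 233.9549]
[ 0.4812 -0.2315  0.158 ] [ 0.4858 -0.1915  0.022 ]
```

View pics/g4.png

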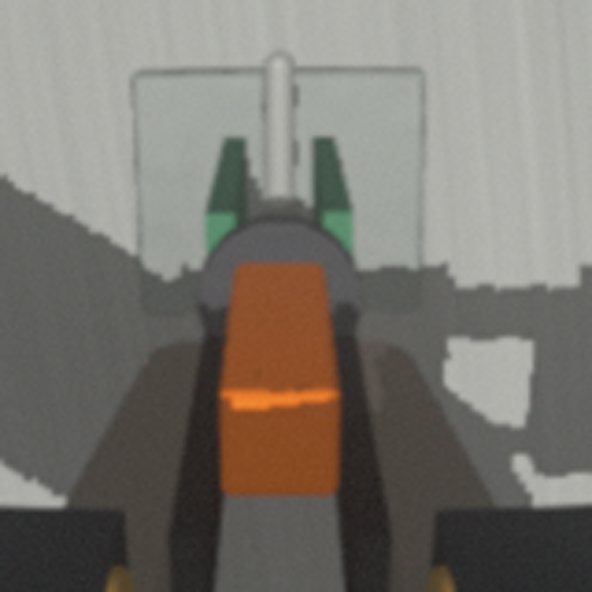

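```bash
python3 - <<'E'
from h import *
np.set_printoptions(precision=4,suppress=True)
W=pickle.load(open('im4.pkl','rb'))['wrist']; st=W['st']
c=lambda x,y:(180+x/3.7,130+y/3.7)
R=Ro.from_euler('xyz',st['orientation']).as_matrix()
t=plane(wray(W,c(280,442),st),.158); q=plane(wray(W,c(279,53),st),.024)
print(t,q,R.T@(t-st['eef_pos']),R.T@(q-st['eef_pos']), np.linalg.norm((q-t)[:2]),np.arctan2(-(q-t)[0],(q-t)[1]))
E
```

```text
[ 0.4819 -0.2329  0.158 ] [ 0.4871 -0.1917  0.024 ] [ 0.002  -0.     -0.0489] [ 0.0435 -0.0001  0.0851] 0.04147053145818712 -0.12484032582129949
```

Grip is held at 17.5 mm. The pole's prong tip is at tool (0.0435, 0, 0.087) along tool +x. Next I lift the pole straight out of the rack.

Request:
carry_out(
  increments=[
    [[0,0,-0.01],0,0.01],
    [[0,0,-0.02],0,0.01],
    [[0,0,-0.03],0,0.01],
    [[0,0,-0.03],0,0.01],
    [[0,0,-0.03],0,0.01],
    [[0,0,-0.03],0,0.01],
    [[0,0,-0.025],0,0.01],
    [[0,0,-0.0105],-4,0.01],
    [[0,0,0],-4.4,0.01],
    [[0,0,0],-4.4,0.01],
    [[0.024,0.0197,0],0,0.01],
    [[0.024,0.0197,0],0,0.01],
    [[0.024,0.0197,0],0,0.01],
    [[0.024,0.0197,0],0,0.01],
    [[0.024,0.0197,0],0,0.01],
    [[0.024,0.0197,0],0,0.01],
    [[0.024,0.0197,0],0,0.01],
    [[0.012,0.01,0],0,0.01],
    [[0,0,0],0,0.01],
    [[0,0,0],0,0.01],
  ],
)

```text
time_s: 8.0
eef_pos: [0.6107, -0.043, 0.2947]
orientation: [-3.141, 0.001, 1.666]
ft_force: [0.6, -0.2, -0.8]
width: 0.0175
```

```bash
python3 shot.py 5 wrist side;python3 - <<'E'
from h import *
d=pickle.load(open('im5.pkl','rb'))
a=d['wrist']['pixels'][100:290,180:370]
cv2.imwrite('pics/w5c.png',cv2.resize(a,None,fx=3.1,fy=3.1,interpolation=cv2.INTER_CUBIC)[:,:,::-1])
a=d['side']['pixels'][120:260,200:340]
cv2.imwrite('pics/s5c.png',cv2.resize(a,None,fx=4,fy=4,interpolation=cv2.INTER_CUBIC)[:,:,::-1])
E
```

```text
8.1 [ 0.6106 -0.0437  0.295 ] [-3.1415  0.0004  1.6647] [-0.5987  0.3846  0.8295  1.6149 -0.2933  1.2723  0.3753] [-0.285  -0.1656 -1.0308] [-0.111   0.0319  0.0326] 0.017535519590091295
```

View pics/w5c.png

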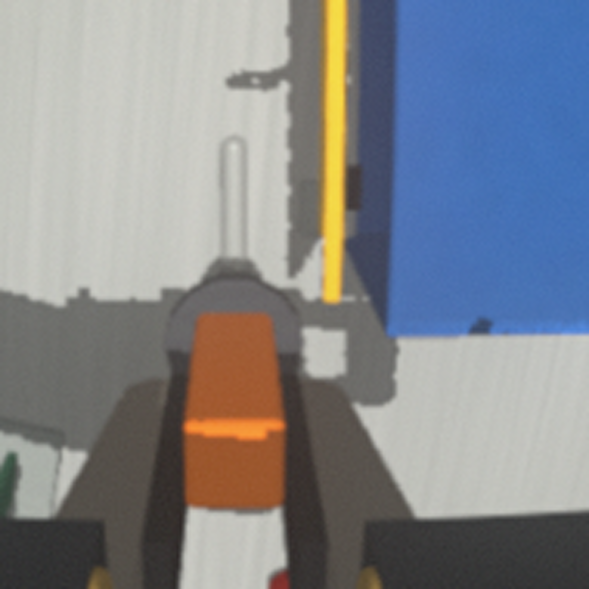

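View pics/s5c.png

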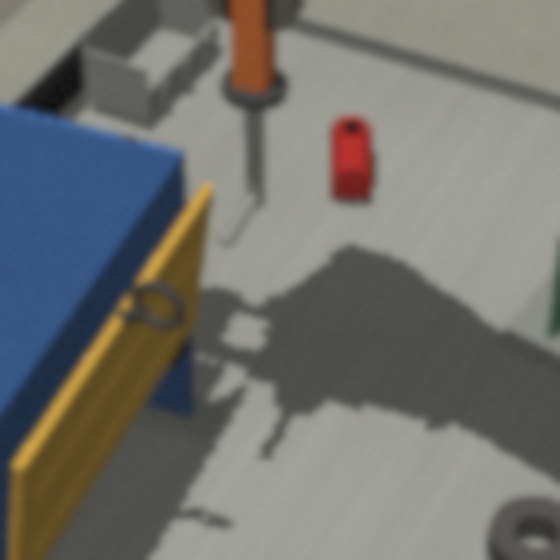

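```bash
python3 - <<'E'
from h import *
d=pickle.load(open('im5.pkl','rb'))
a=d['wrist']['pixels'][40:190,200:350]
cv2.imwrite('pics/w5d.png',cv2.resize(a,None,fx=4,fy=4,interpolation=cv2.INTER_CUBIC)[:,:,::-1])
E
```

```text
(no output)
```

View pics/w5d.png

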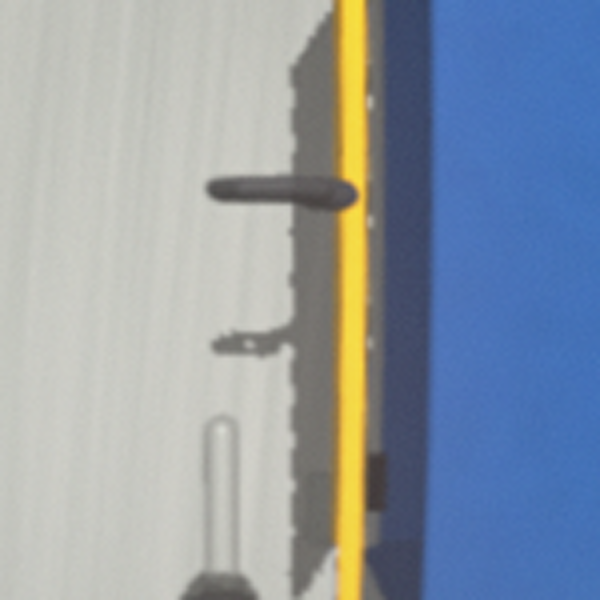

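```bash
python3 - <<'E'
from h import *
np.set_printoptions(precision=4,suppress=True)
d=pickle.load(open('im5.pkl','rb'));W=d['wrist'];st=W['st'];D=d['side']
c=lambda x,y:(200+x/4,40+y/4)
R=Ro.from_euler('xyz',st['orientation']).as_matrix()
f=lambda p:R.T@(p-st['eef_pos'])
e=plane(wray(W,c(257,190),st),.2075);t=plane(wray(W,c(221,417),st),.209)
print(e,t,f(e),f(t))
s=lambda x,y:(200+x/4,120+y/4)
# side: ring centre, tip
e2,er=tri([wray(W,c(257,190),st),ray(D,s(160,306))]);print('eye tri',e2,er,f(e2))
e2,er=tri([wray(W,c(221,417),st),ray(D,s(229,241))]);print('tip tri',e2,er,f(e2))
h=plane(wray(W,c(352,50),st),.194);k=plane(wray(W,c(349,580),st),.194);print('panel',h,k,np.arctan2(-(h-k)[0],(h-k)[1]))
E
```

```text
[0.6093 0.0548 0.2075] [0.6062 0.0003 0.209 ] [0.0976 0.008  0.0871] [ 0.0436 -0.0003  0.0857]
eye tri [0.6096 0.0548 0.2086] [np.float64(0.0003034459861829618), np.float64(0.0003034459861829121)] [0.0976 0.0083 0.086 ]
tip tri [ 0.6043 -0.0008  0.2099] [np.float64(0.002199677448192676), np.float64(0.0021996774481926385)] [ 0.0427 -0.0022  0.0848]
panel [0.6293 0.0939 0.194 ] [ 0.6433 -0.0401  0.194 ] 0.10390123139800365
```

The ring is seen edge-on with its centre at crop (257,190) and the prong tip at (221,417). The tip needs +8.5 mm in tool y and about 54 mm forward to reach the eye.

Request:
carry_out(
  increments=[
    [[0,0.004,0],0,0.01],
    [[0,0.0045,0],0,0.01],
    [[0.015,0,0],0,0.01],
    [[0.015,0,0],0,0.01],
    [[0.01,0,0],0,0.01],
    [[0.004,0,0],0,0.01],
    [[0,0,0],0,0.01],
    [[0,0,0],0,0.01],
  ],
)

```text
time_s: 8.9
eef_pos: [0.6156, 0.003, 0.2947]
orientation: [3.142, 0.0, 1.668]
ft_force: [0.4, -0.8, -1.5]
width: 0.0175
```

```bash
python3 shot.py 6 wrist side;python3 - <<'E'
from h import *
d=pickle.load(open('im6.pkl','rb'))
a=d['wrist']['pixels'][80:200,200:320]
b=d['side']['pixels'][150:230,200:280]
g=lambda a,f:cv2.resize(a,None,fx=f,fy=f,interpolation=cv2.INTER_CUBIC)[:,:,::-1]
cv2.imwrite('pics/w6d.png',np.hstack([g(a,3.33)[:399,:399],g(b,5)[:399,:399]]))
E
```

```text
9.0 [0.6156 0.0025 0.2947] [3.1414 0.0003 1.6669] [-0.6624  0.3896  0.8178  1.6063 -0.2938  1.2738  0.3008] [-1.0716  0.2188 -1.3321] [-0.1012  0.0827  0.0175] 0.017521066351090485
```

View pics/w6d.png

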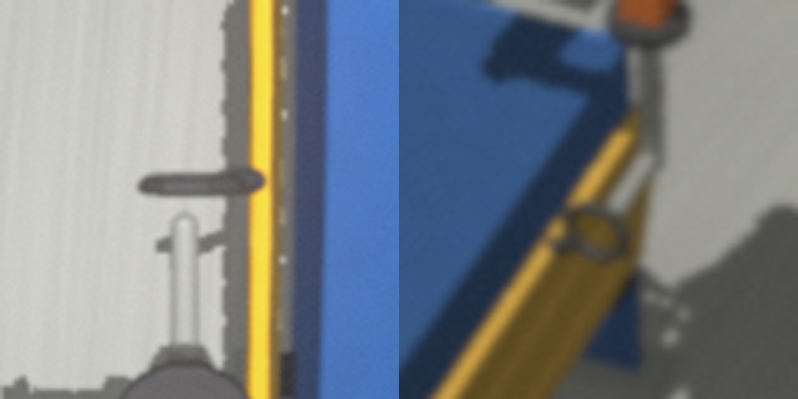

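Request:
carry_out(
  increments=[
    [[0.008,0,0],0,0.01],
    [[0.008,0,0],0,0.01],
    [[0.008,0,0],0,0.01],
    [[0.008,0,0],0,0.01],
    [[0.003,0,0],0,0.01],
    [[0,0,0],0,0.01],
    [[0,0,0],0,0.01],
  ],
)

```text
time_s: 9.7
eef_pos: [0.6123, 0.0379, 0.2946]
orientation: [3.142, 0.0, 1.668]
ft_force: [-0.3, -0.7, -0.9]
width: 0.0174
```

```bash
python3 shot.py 7 wrist side;python3 - <<'E'
from h import *
d=pickle.load(open('im7.pkl','rb'))
a=d['wrist']['pixels'][80:200,200:320]
b=d['side']['pixels'][150:230,200:280]
g=lambda a,f:cv2.resize(a,None,fx=f,fy=f,interpolation=cv2.INTER_CUBIC)[:,:,::-1]
cv2.imwrite('pics/w7d.png',np.hstack([g(a,3.33)[:399,:399],g(b,5)[:399,:399]]))
E
```

```text
9.8 [0.6123 0.0376 0.2947] [3.1415 0.0002 1.6672] [-0.7176  0.3832  0.8109  1.6115 -0.2875  1.271   0.2391] [ 0.1527  0.0903 -1.9195] [-0.0309  0.0145 -0.0511] 0.017522567654586006
```

View pics/w7d.png

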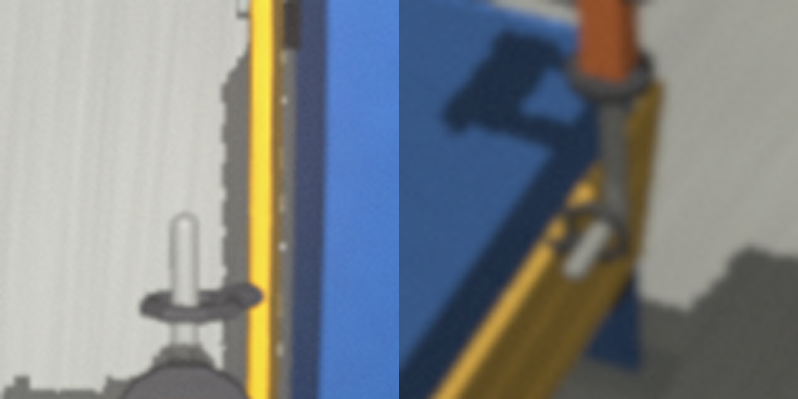

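The prong is through the ring, centred, with the tip about 26 mm past it. Next I compute the arc increments.

```bash
python3 - <<'E'
import numpy as np
r=np.hypot(.126,.022); ph=np.concatenate([[.291,.301,.318],np.arange(.343,1.60,.03)])
P=np.stack([-r*np.sin(ph),r*np.cos(ph)],1)
acc=np.round(P,4); d=np.diff(acc,axis=0)
for i,(a,b) in enumerate(d): print(i,round(ph[i+1],3),f"[[0, {a:.4f}, {-b:.4f}], 0, 0.01],", end='\n' if i%3==2 else ' ')
E
```

```text
0 0.301 [[0, -0.0012, 0.0003], 0, 0.01], 1 0.318 [[0, -0.0021, 0.0007], 0, 0.01], 2 0.343 [[0, -0.0030, 0.0010], 0, 0.01],
3 0.373 [[0, -0.0036, 0.0014], 0, 0.01], 4 0.403 [[0, -0.0036, 0.0014], 0, 0.01], 5 0.433 [[0, -0.0035, 0.0016], 0, 0.01],
6 0.463 [[0, -0.0034, 0.0017], 0, 0.01], 7 0.493 [[0, -0.0034, 0.0017], 0, 0.01], 8 0.523 [[0, -0.0034, 0.0019], 0, 0.01],
9 0.553 [[0, -0.0033, 0.0020], 0, 0.01], 10 0.583 [[0, -0.0032, 0.0020], 0, 0.01], 11 0.613 [[0, -0.0032, 0.0022], 0, 0.01],
12 0.643 [[0, -0.0031, 0.0022], 0, 0.01], 13 0.673 [[0, -0.0030, 0.0024], 0, 0.01], 14 0.703 [[0, -0.0030, 0.0024], 0, 0.01],
15 0.733 [[0, -0.0029, 0.0025], 0, 0.01], 16 0.763 [[0, -0.0028, 0.0027], 0, 0.01], 17 0.793 [[0, -0.0027, 0.0026], 0, 0.01],
18 0.823 [[0, -0.0027, 0.0028], 0, 0.01], 19 0.853 [[0, -0.0025, 0.0029], 0, 0.01], 20 0.883 [[0, -0.0025, 0.0029], 0, 0.01],
21 0.913 [[0, -0.0024, 0.0030], 0, 0.01], 22 0.943 [[0, -0.0023, 0.0031], 0, 0.01], 23 0.973 [[0, -0.0022, 0.0031], 0, 0.01],
24 1.003 [[0, -0.0021, 0.0032], 0, 0.01], 25 1.033 [[0, -0.0021, 0.0033], 0, 0.01], 26 1.063 [[0, -0.0019, 0.0033], 0, 0.01],
27 1.093 [[0, -0.0018, 0.0034], 0, 0.01], 28 1.123 [[0, -0.0017, 0.0034], 0, 0.01], 29 1.153 [[0, -0.0016, 0.0035], 0, 0.01],
30 1.183 [[0, -0.0015, 0.0035], 0, 0.01], 31 1.213 [[0, -0.0014, 0.0036], 0, 0.01], 32 1.243 [[0, -0.0013, 0.0036], 0, 0.01],
33 1.273 [[0, -0.0012, 0.0037], 0, 0.01], 34 1.303 [[0, -0.0010, 0.0037], 0, 0.01], 35 1.333 [[0, -0.0010, 0.0037], 0, 0.01],
36 1.363 [[0, -0.0009, 0.0037], 0, 0.01], 37 1.393 [[0, -0.0007, 0.0038], 0, 0.01], 38 1.423 [[0, -0.0006, 0.0038], 0, 0.01],
39 1.453 [[0, -0.0005, 0.0038], 0, 0.01], 40 1.483 [[0, -0.0004, 0.0038], 0, 0.01], 41 1.513 [[0, -0.0003, 0.0038], 0, 0.01],
42 1.543 [[0, -0.0002, 0.0038], 0, 0.01], 43 1.573 [[0, 0.0000, 0.0039], 0, 0.01],
```

Request:
carry_out(
  increments=[
    [[0,-0.0012,0.0003],0,0.01],
    [[0,-0.0021,0.0007],0,0.01],
    [[0,-0.003,0.001],0,0.01],
    [[0,-0.0036,0.0014],0,0.01],
    [[0,-0.0036,0.0014],0,0.01],
    [[0,-0.0035,0.0016],0,0.01],
    [[0,-0.0034,0.0017],0,0.01],
    [[0,-0.0034,0.0017],0,0.01],
    [[0,-0.0034,0.0019],0,0.01],
    [[0,-0.0033,0.002],0,0.01],
    [[0,-0.0032,0.002],0,0.01],
    [[0,-0.0032,0.0022],0,0.01],
  ],
  force=50,
)

```text
time_s: 11.0
eef_pos: [0.5753, 0.0346, 0.2766]
orientation: [3.142, -0.0, 1.668]
ft_force: [2.5, 0.3, -2.1]
width: 0.0176
```

```bash
python3 shot.py 8 wrist side;python3 - <<'E'
from h import *
d=pickle.load(open('im8.pkl','rb'))
a=d['wrist']['pixels'][80:200,200:320]
b=d['side']['pixels'][140:240,190:290]
g=lambda a,f:cv2.resize(a,None,fx=f,fy=f,interpolation=cv2.INTER_CUBIC)[:,:,::-1]
cv2.imwrite('pics/w8d.png',np.hstack([g(a,3.33)[:399,:399],g(b,4)[:399,:399]]))
E
```

```text
11.1 [0.5746 0.0346 0.2764] [-3.14   -0.0005  1.668 ] [-0.7645  0.3176  0.8201  1.7269 -0.2473  1.2062  0.2173] [ 0.919  -0.1609 -0.6468] [-0.0285 -0.2742 -0.0211] 0.017642037389290224
```

View pics/w8d.png

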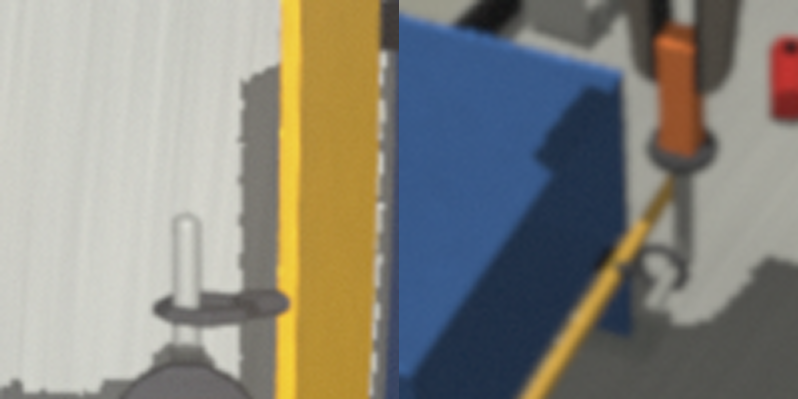

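The hatch follows with a force of about 2 N. I continue the arc.

Request:
carry_out(
  increments=[
    [[0,-0.0031,0.0022],0,0.01],
    [[0,-0.003,0.0024],0,0.01],
    [[0,-0.003,0.0024],0,0.01],
    [[0,-0.0029,0.0025],0,0.01],
    [[0,-0.0028,0.0027],0,0.01],
    [[0,-0.0027,0.0026],0,0.01],
    [[0,-0.0027,0.0028],0,0.01],
    [[0,-0.0025,0.0029],0,0.01],
    [[0,-0.0025,0.0029],0,0.01],
    [[0,-0.0024,0.003],0,0.01],
    [[0,-0.0023,0.0031],0,0.01],
    [[0,-0.0022,0.0031],0,0.01],
    [[0,-0.0021,0.0032],0,0.01],
    [[0,-0.0021,0.0033],0,0.01],
    [[0,-0.0019,0.0033],0,0.01],
    [[0,-0.0018,0.0034],0,0.01],
  ],
)

```text
time_s: 12.7
eef_pos: [0.5355, 0.0306, 0.2306]
orientation: [-3.141, 0.0, 1.668]
ft_force: [0.7, 0.3, -1.2]
width: 0.0176
```

```bash
python3 shot.py 9 wrist side;python3 - <<'E'
from h import *
d=pickle.load(open('im9.pkl','rb'))
a=d['wrist']['pixels'][80:200,200:320]
b=d['side']['pixels'][160:260,200:300]
g=lambda a,f:cv2.resize(a,None,fx=f,fy=f,interpolation=cv2.INTER_CUBIC)[:,:,::-1]
cv2.imwrite('pics/w9d.png',np.hstack([g(a,3.33)[:399,:399],g(b,4)[:399,:399]]))
E
```

```text
12.8 [0.5348 0.0306 0.2303] [-3.1398 -0.      1.6679] [-0.7951  0.278   0.8182  1.8766 -0.2283  1.0852  0.2091] [-0.4168 -0.502  -1.0958] [-0.0274 -0.2094 -0.036 ] 0.017399778770276278
```

View pics/w9d.png

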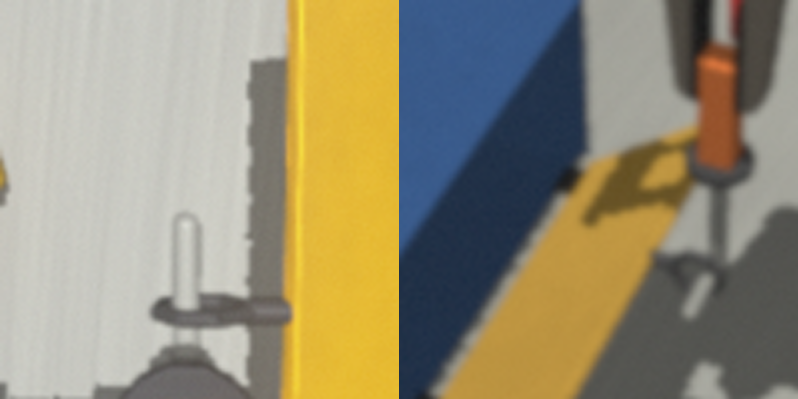

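Request:
carry_out(
  increments=[
    [[0,-0.0017,0.0034],0,0.01],
    [[0,-0.0016,0.0035],0,0.01],
    [[0,-0.0015,0.0035],0,0.01],
    [[0,-0.0014,0.0036],0,0.01],
    [[0,-0.0013,0.0036],0,0.01],
    [[0,-0.0012,0.0037],0,0.01],
    [[0,-0.001,0.0037],0,0.01],
    [[0,-0.001,0.0037],0,0.01],
    [[0,-0.0009,0.0037],0,0.01],
    [[0,-0.0007,0.0036],0,0.01],
    [[0,-0.0006,0.003],0,0.01],
    [[0,-0.0005,0.003],0,0.01],
  ],
)

```text
time_s: 14.0
eef_pos: [0.5224, 0.0293, 0.1886]
orientation: [3.142, 0.0, 1.668]
ft_force: [0.8, 0.6, -0.4]
width: 0.0179
```

Request:
carry_out(
  increments=[
    [[0,-0.0005,0.002],0,0.01],
    [[0,-0.0002,0.002],0,0.01],
    [[0,-0.0002,0.002],0,0.01],
  ],
)

```text
time_s: 14.3
eef_pos: [0.5215, 0.0293, 0.1828]
orientation: [3.141, -0.0, 1.668]
ft_force: [0.8, 0.5, -1.2]
width: 0.0177
```

Request:
carry_out(
  increments=[
    [[0,0,0.0015],0,0.01],
    [[0,0,0.0015],0,0.01],
    [[0,0,0],0,0.01],
  ],
)

```text
time_s: 14.6
eef_pos: [0.5213, 0.0293, 0.1797]
orientation: [-3.141, 0.0, 1.668]
ft_force: [1.0, 0.2, 0.0]
width: 0.0176
```

Request:
carry_out(
  increments=[
    [[0,0,0.002],0,0.01],
    [[0,0,0.002],0,0.01],
    [[0,0,0.002],0,0.01],
    [[0,0,0.0015],0,0.01],
    [[0,0,0.0015],0,0.01],
    [[0,0,0],0,0.01],
  ],
)

```text
time_s: 15.2
eef_pos: [0.5214, 0.0293, 0.1707]
orientation: [-3.141, 0.0, 1.668]
ft_force: [0.8, 0.3, -0.5]
width: 0.0179
```

```bash
python3 shot.py 10 wrist side;python3 - <<'E'
from h import *
d=pickle.load(open('im10.pkl','rb'))
a=d['wrist']['pixels'][80:200,200:320]
b=d['side']['pixels'][160:260,200:300]
g=lambda a,f:cv2.resize(a,None,fx=f,fy=f,interpolation=cv2.INTER_CUBIC)[:,:,::-1]
cv2.imwrite('pics/w10d.png',np.hstack([g(a,3.33)[:399,:399],g(b,4)[:399,:399]]))
E
```

```text
15.3 [0.5213 0.0292 0.1708] [-3.1411  0.      1.6679] [-0.7679  0.3287  0.7899  1.9709 -0.2846  0.9551  0.2592] [ 1.1134  0.1796 -2.002 ] [-0.065  -0.0803 -0.0424] 0.017588532840895676
```

View pics/w10d.png

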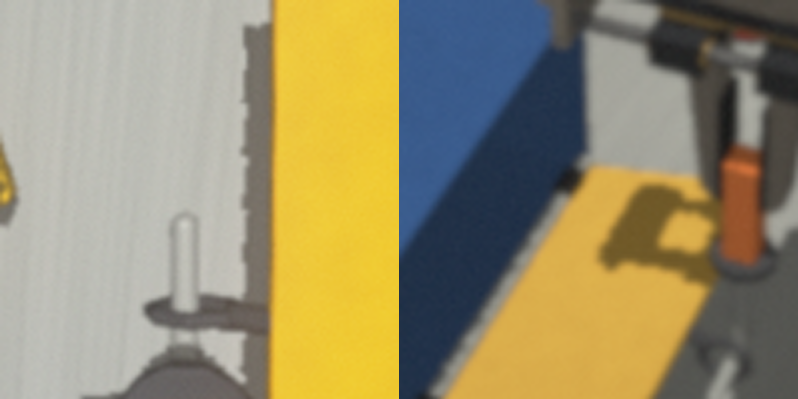

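Request:
carry_out(
  increments=[
    [[0,0,0.001],0,0.01],
    [[0,0,0.001],0,0.01],
    [[0,0,0.001],0,0.01],
    [[0,0,0.001],0,0.01],
  ],
)

```text
time_s: 15.7
eef_pos: [0.5215, 0.0293, 0.1668]
orientation: [3.142, -0.0, 1.668]
ft_force: [0.2, 0.8, -0.6]
width: 0.0179
```

Request:
carry_out(
  increments=[
    [[0,0,0.001],0,0.01],
    [[0,0,0.001],0,0.01],
  ],
)

```text
time_s: 15.9
eef_pos: [0.5216, 0.0293, 0.1648]
orientation: [3.141, 0.0, 1.668]
ft_force: [0.5, 0.2, -0.5]
width: 0.0176
```

Request:
carry_out(
  increments=[
    [[0,0,0.0007],0,0.01],
    [[0,0,0.0007],0,0.01],
  ],
)

```text
time_s: 16.1
eef_pos: [0.5216, 0.0293, 0.1635]
orientation: [3.141, 0.0, 1.668]
ft_force: [-0.2, 0.0, -0.8]
width: 0.0176
```

Request:
carry_out(
  increments=[
    [[0,0,0.0007],0,0.01],
    [[0,0,0.0007],0,0.01],
  ],
)

```text
time_s: 16.3
eef_pos: [0.5217, 0.0293, 0.1621]
orientation: [3.141, 0.0, 1.668]
ft_force: [0.9, 0.2, -0.4]
width: 0.0177
```

Request:
carry_out(
  increments=[
    [[0,0,0.0007],0,0.01],
    [[0,0,0.0007],0,0.01],
  ],
)

```text
time_s: 16.5
eef_pos: [0.5217, 0.0293, 0.1607]
orientation: [3.141, -0.0, 1.668]
ft_force: [1.0, -0.1, 0.7]
width: 0.0178
```

Request:
carry_out(
  increments=[
    [[0,0,0.0007],0,0.01],
    [[0,0,0.0007],0,0.01],
  ],
)

```text
time_s: 16.7
eef_pos: [0.522, 0.0292, 0.1598]
orientation: [3.141, -0.0, 1.668]
ft_force: [-0.1, -0.5, 4.7]
width: 0.0178
```

The stop is felt at TCP z ≈ 0.160. I increase the pull gently, aiming for a reading of about 12.5 N, because the pole's weight reads about −1.3 N.

Request:
carry_out(
  increments=[
    [[0,0,0.0003],0,0.01],
    [[0,0,0],0,0.01],
  ],
)

```text
time_s: 16.9
eef_pos: [0.5221, 0.0292, 0.1597]
orientation: [3.14, -0.0, 1.668]
ft_force: [-0.4, -1.2, 6.3]
width: 0.0175
```

Request:
carry_out(
  increments=[
    [[0,0,0.0003],0,0.01],
    [[0,0,0],0,0.01],
  ],
)

```text
time_s: 17.1
eef_pos: [0.5221, 0.0291, 0.1595]
orientation: [3.14, -0.0, 1.668]
ft_force: [-0.5, -1.1, 6.2]
width: 0.0176
```

Request:
carry_out(
  increments=[
    [[0,0,0.0004],0,0.01],
    [[0,0,0],0,0.01],
  ],
)

```text
time_s: 17.3
eef_pos: [0.5222, 0.0291, 0.1592]
orientation: [3.14, -0.0, 1.668]
ft_force: [-0.2, -0.4, 8.3]
width: 0.0175
```

Request:
carry_out(
  increments=[
    [[0,0,0.0004],0,0.01],
    [[0,0,0],0,0.01],
  ],
)

```text
time_s: 17.5
eef_pos: [0.5222, 0.0291, 0.159]
orientation: [3.14, -0.001, 1.668]
ft_force: [-1.1, -0.4, 9.1]
width: 0.0179
```

Request:
carry_out(
  increments=[
    [[0,0,0.0005],0,0.01],
    [[0,0,0],0,0.01],
  ],
)

```text
time_s: 17.7
eef_pos: [0.5224, 0.0291, 0.1587]
orientation: [3.14, -0.001, 1.668]
ft_force: [-0.2, 0.5, 10.8]
width: 0.0176
```

Request:
carry_out(
  increments=[
    [[0,0,0.0003],0,0.01],
    [[0,0,0],0,0.01],
  ],
)

```text
time_s: 17.9
eef_pos: [0.5224, 0.029, 0.1585]
orientation: [3.14, -0.001, 1.668]
ft_force: [-1.4, -0.9, 12.0]
width: 0.0177
```

Request:
carry_out(
  increments=[
    [[0,0,0],0,0.01],
    [[0,0,0],0,0.01],
  ],
)

```text
time_s: 18.1
eef_pos: [0.5224, 0.029, 0.1586]
orientation: [3.14, -0.001, 1.668]
ft_force: [-0.6, -0.0, 12.4]
width: 0.0177
```

Contact is now about 13.5 N. I hold it for a good second.

Request:
carry_out(
  increments=[
    [[0,0,0],0,0.01],
    [[0,0,0],0,0.01],
    [[0,0,0],0,0.01],
    [[0,0,0],0,0.01],
  ],
)

```text
time_s: 18.5
eef_pos: [0.5224, 0.0291, 0.1586]
orientation: [3.14, -0.001, 1.668]
ft_force: [-0.9, -0.4, 12.0]
width: 0.0176
```

Request:
carry_out(
  increments=[
    [[0,0,0],0,0.01],
    [[0,0,0],0,0.01],
    [[0,0,0],0,0.01],
  ],
)

```text
time_s: 18.8
eef_pos: [0.5224, 0.0291, 0.1585]
orientation: [3.14, -0.001, 1.668]
ft_force: [-1.4, -0.5, 12.4]
width: 0.0174
```

Request:
carry_out(
  increments=[
    [[0,0,0],0,0.01],
    [[0,0,0],0,0.01],
    [[0,0,0],0,0.01],
    [[0,0,0],0,0.01],
  ],
)

```text
time_s: 19.2
eef_pos: [0.5224, 0.029, 0.1586]
orientation: [3.14, -0.001, 1.668]
ft_force: [-0.9, -0.6, 11.8]
width: 0.0175
```

```bash
python3 shot.py 11 wrist side;python3 - <<'E'
from h import *
d=pickle.load(open('im11.pkl','rb'))
a=d['wrist']['pixels'][80:200,200:320]
b=d['side']['pixels'][160:260,200:300]
g=lambda a,f:cv2.resize(a,None,fx=f,fy=f,interpolation=cv2.INTER_CUBIC)[:,:,::-1]
cv2.imwrite('pics/w11d.png',np.hstack([g(a,3.33)[:399,:399],g(b,4)[:399,:399]]))
E
```

```text
19.3 [0.5224 0.029  0.1585] [ 3.1399 -0.0007  1.6677] [-0.7553  0.3474  0.78    1.9811 -0.3045  0.9295  0.2764] [-1.376  -1.2268 12.9275] [-0.1114  0.4943 -0.0001] 0.017608373881428614
```

View pics/w11d.png

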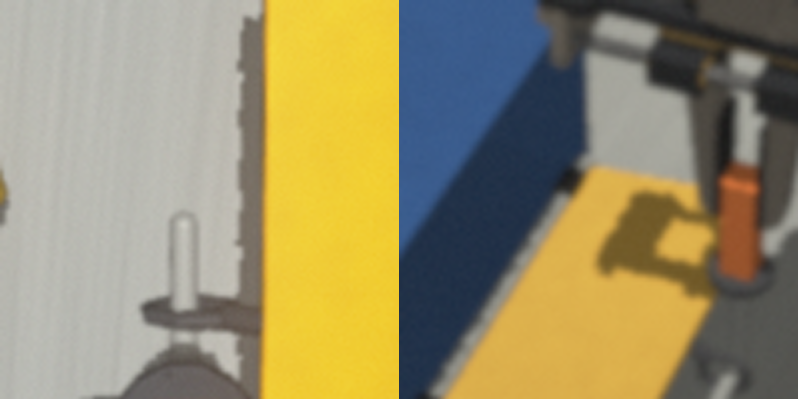

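Force held at about 13.5 N for over 1.2 s. Now I ease the load off, centre the prong in the ring and check.

Request:
carry_out(
  increments=[
    [[0,0,-0.0008],0,0.01],
    [[0,0,-0.0008],0,0.01],
    [[0,0,-0.0008],0,0.01],
    [[0,0,-0.001],0,0.01],
    [[0,0,-0.001],0,0.01],
    [[0,0,-0.0015],0,0.01],
    [[0,0,-0.0015],0,0.01],
    [[0,0,-0.0015],0,0.01],
    [[0,0,0],0,0.01],
    [[0,0,0],0,0.01],
  ],
)

```text
time_s: 20.3
eef_pos: [0.5213, 0.0293, 0.1659]
orientation: [-3.141, -0.0, 1.668]
ft_force: [-0.1, 0.8, -2.0]
width: 0.0174
```

```bash
python3 shot.py 12 wrist side;python3 - <<'E'
from h import *
d=pickle.load(open('im12.pkl','rb'))
a=d['wrist']['pixels'][80:200,200:320]
b=d['side']['pixels'][180:280,220:320]
g=lambda a,f:cv2.resize(a,None,fx=f,fy=f,interpolation=cv2.INTER_CUBIC)[:,:,::-1]
cv2.imwrite('pics/w12d.png',np.hstack([g(a,3.33)[:399,:399],g(b,4)[:399,:399]]))
E
```

```text
20.4 [0.5213 0.0293 0.1659] [-3.1413 -0.      1.668 ] [-0.7636  0.3359  0.7861  1.9754 -0.2918  0.9453  0.2652] [ 0.7471 -0.6725 -1.5685] [-0.0737  0.0616 -0.0514] 0.017810737610144973
```

View pics/w12d.png

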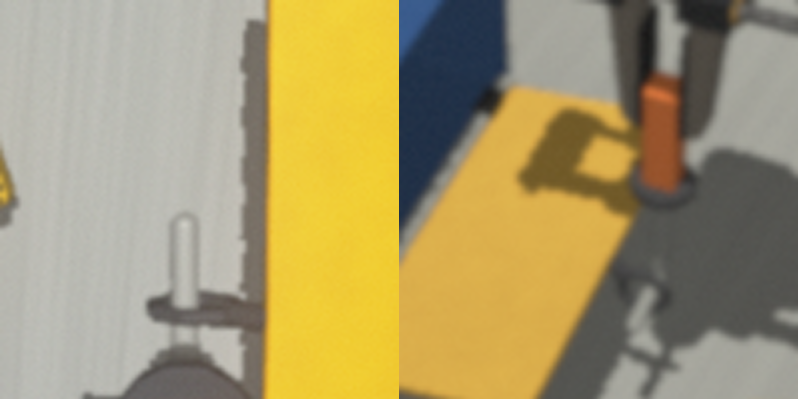

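Request:
carry_out(
  increments=[
    [[-0.004,0,0],0,0.01],
    [[-0.008,0,0],0,0.01],
    [[-0.008,0,0],0,0.01],
    [[-0.008,0,0],0,0.01],
    [[-0.008,0,0],0,0.01],
    [[-0.008,0,0],0,0.01],
    [[-0.008,0,0],0,0.01],
    [[0,0,0],0,0.01],
  ],
)

```text
time_s: 21.2
eef_pos: [0.5266, -0.0241, 0.1661]
orientation: [3.141, 0.001, 1.666]
ft_force: [0.5, -0.1, -1.4]
width: 0.0175
```

```bash
python3 shot.py 13 wrist side
```

```text
21.3 [ 0.5265 -0.0226  0.166 ] [-3.1416 -0.0002  1.6676] [-0.6676  0.348   0.796   1.9648 -0.3043  0.9507  0.3748] [ 0.5429  0.5573 -1.3702] [-0.0192  0.0423  0.006 ] 0.01735258776510463
```

View pics/wrist13.png

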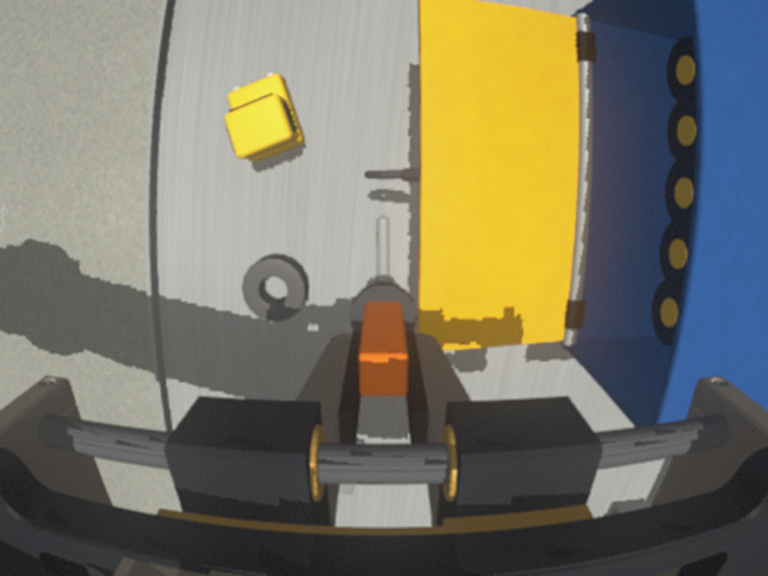

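View pics/side13.png

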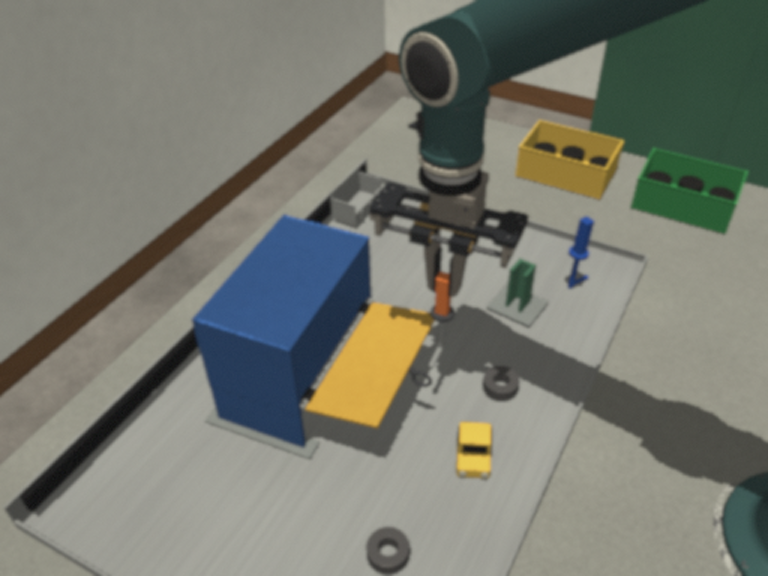

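The hook is clear of the eye, the hatch lies down past horizontal, and the pole has not slipped (tip pixel unchanged). Next I carry it back above the rack.

Request:
carry_out(
  increments=[
    [[-0.02,0,-0.005],0,0.01],
    [[-0.02,0,-0.015],0,0.01],
    [[0,0,-0.025],4,0.01],
    [[0,0,-0.02],4.4,0.01],
    [[0,0,0],4.4,0.01],
    [[-0.0295,-0.0044,0],0,0.01],
    [[-0.0295,-0.0044,0],0,0.01],
    [[-0.0295,-0.0044,0],0,0.01],
    [[-0.0295,-0.0044,0],0,0.01],
    [[-0.0295,-0.0044,0],0,0.01],
    [[-0.0195,-0.0044,0],0,0.01],
    [[-0.01,0,0],0,0.01],
    [[0,0,0],0,0.01],
    [[0,0,0],0,0.01],
    [[0,0,0],0,0.01],
  ],
)

```text
time_s: 22.8
eef_pos: [0.4826, -0.233, 0.2308]
orientation: [-3.141, -0.001, 1.447]
ft_force: [0.9, 0.4, -1.1]
width: 0.0178
```

```bash
python3 shot.py 14 wrist side; python3 - <<'E'
from h import *
np.set_printoptions(precision=4,suppress=True)
d=pickle.load(open('im14.pkl','rb'));W=d['wrist'];st=W['st']
R=Ro.from_euler('xyz',st['orientation']).as_matrix()
print(R.T@(np.array([.4817,-.2349,.1091])-st['eef_pos']), 1.4445-st['orientation'][2])
E
```

```text
22.9 [ 0.4824 -0.2334  0.2309] [-3.1414 -0.0004  1.4466] [-0.3807  0.3054  0.9444  1.8809 -0.278   1.0944  0.5471] [ 0.0642  0.9171 -2.742 ] [-0.0712  0.1152 -0.0022] 0.017499090548811515
[-0.002  -0.0007  0.1217] -0.0024359617528781907
```

View pics/wrist14.png

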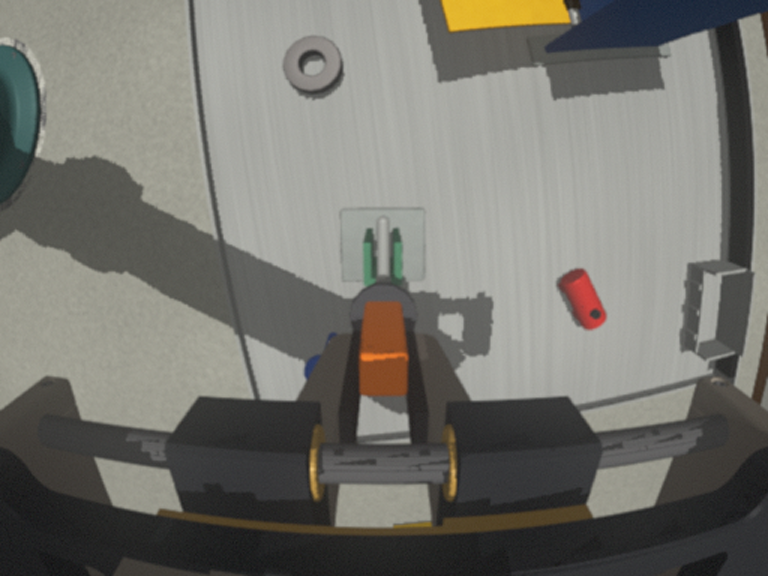

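Aligned over the rack, with the prong between the walls in view. I apply the small correction and descend.

Request:
carry_out(
  increments=[
    [[-0.002,-0.0007,0],0,0.01],
    [[0,0,0],0,0.01],
    [[0,0,0.01],0,0.01],
    [[0,0,0.02],0,0.01],
    [[0,0,0.02],0,0.01],
    [[0,0,0],0,0.01],
  ],
)

```text
time_s: 23.5
eef_pos: [0.4791, -0.2354, 0.1783]
orientation: [-3.136, -0.001, 1.445]
ft_force: [0.4, 0.1, -0.8]
width: 0.0173
```

```bash
python3 shot.py 15 wrist side; python3 - <<'E'
from h import *
np.set_printoptions(precision=4,suppress=True)
d=pickle.load(open('im15.pkl','rb'));W=d['wrist'];st=W['st']
R=Ro.from_euler('xyz',st['orientation']).as_matrix()
print(R.T@(np.array([.4817,-.2349,.1091])-st['eef_pos']), 1.4445-st['orientation'][2])
g=lambda a,f:cv2.resize(a,None,fx=f,fy=f,interpolation=cv2.INTER_CUBIC)[:,:,::-1]
cv2.imwrite('pics/c15.png',np.hstack([g(W['pixels'][130:250,195:315],3.33)[:399,:399],g(d['side']['pixels'][130:230,300:400],4)[:399,:399]]))
E
```

```text
23.6 [ 0.4808 -0.2366  0.1808] [-3.1407  0.0004  1.4442] [-0.3299  0.373   0.9073  1.9337 -0.3473  1.0004  0.6092] [-0.0853 -0.1707 -1.5466] [-0.1185  0.0213 -0.0724] 0.017984152288930053
[0.0007 0.0029 0.0692] -5.932259481422619e-07
```

View pics/c15.png

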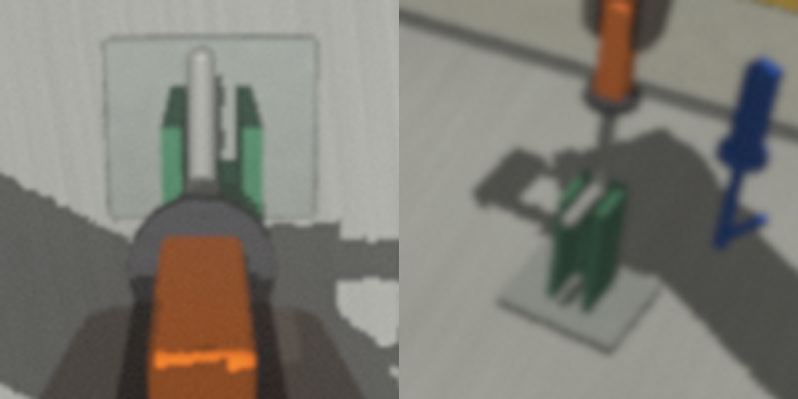

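Request:
carry_out(
  increments=[
    [[0,0,0],0,0.01],
    [[0,0,0],0,0.01],
  ],
)

```text
time_s: 23.8
eef_pos: [0.4816, -0.2367, 0.1818]
orientation: [3.14, 0.0, 1.445]
ft_force: [0.5, 0.5, -1.1]
width: 0.0176
```

```bash
python3 shot.py 16 wrist; python3 - <<'E'
from h import *
np.set_printoptions(precision=4,suppress=True)
d=pickle.load(open('im16.pkl','rb'));W=d['wrist'];st=W['st']
R=Ro.from_euler('xyz',st['orientation']).as_matrix()
print(R.T@(np.array([.4817,-.2349,.1091])-st['eef_pos']), 1.4445-st['orientation'][2])
g=lambda a,f:cv2.resize(a,None,fx=f,fy=f,interpolation=cv2.INTER_CUBIC)[:,:,::-1]
cv2.imwrite('pics/c16.png',g(W['pixels'][130:250,195:315],5))
E
```

```text
23.85 [ 0.4815 -0.2367  0.1818] [3.14   0.     1.4446] [-0.3304  0.3714  0.9078  1.933  -0.3475  1.0002  0.6094] [-0.509   0.0627 -1.1209] [-0.0977  0.0433  0.0014] 0.017284700161880138
[ 0.0018 -0.0002  0.0727] -8.499913092863132e-05
```

View pics/c16.png

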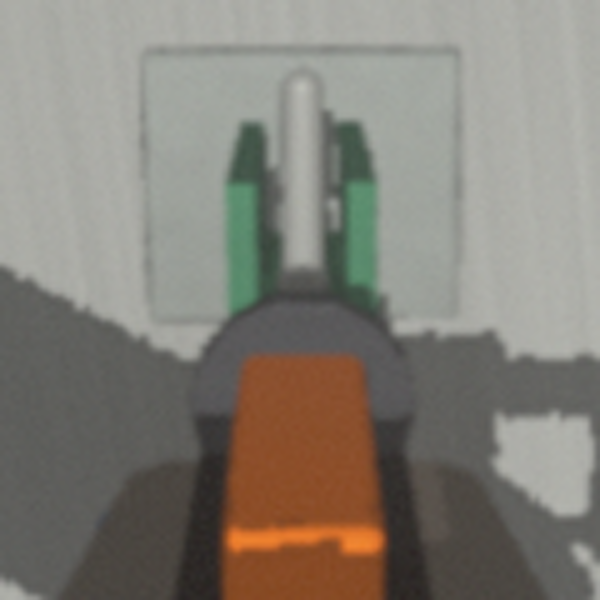

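Request:
carry_out(
  increments=[
    [[0.0018,0,0],0,0.01],
    [[0,0,0.008],0,0.01],
    [[0,0,0.01],0,0.01],
    [[0,0,0.01],0,0.01],
    [[0,0,0.01],0,0.01],
    [[0,0,0.01],0,0.01],
    [[0,0,0.01],0,0.01],
    [[0,0,0.006],0,0.01],
    [[0,0,0.003],0,0.01],
    [[0,0,0],0,0.01],
    [[0,0,0],0,0.01],
  ],
)

```text
time_s: 24.95
eef_pos: [0.4815, -0.2349, 0.1143]
orientation: [3.141, 0.0, 1.444]
ft_force: [0.7, 0.2, -2.1]
width: 0.0176
```

```bash
python3 shot.py 17 wrist side; python3 - <<'E'
from h import *
np.set_printoptions(precision=4,suppress=True)
d=pickle.load(open('im17.pkl','rb'));W=d['wrist'];st=W['st']
R=Ro.from_euler('xyz',st['orientation']).as_matrix()
print(R.T@(np.array([.4817,-.2349,.1091])-st['eef_pos']), 1.4445-st['orientation'][2])
g=lambda a,f:cv2.resize(a,None,fx=f,fy=f,interpolation=cv2.INTER_CUBIC)[:,:,::-1]
cv2.imwrite('pics/c17.png',np.hstack([g(W['pixels'][130:250,195:315],3.33)[:399,:399],g(d['side']['pixels'][130:230,300:400],4)[:399,:399]]))
E
```

```text
25.05 [ 0.4816 -0.2348  0.1144] [3.1406 0.     1.4445] [-0.2637  0.4674  0.8357  1.9893 -0.4502  0.8769  0.6886] [ 0.7236  0.6413 -1.027 ] [-0.0793  0.0792 -0.027 ] 0.01731978201410178
[0.     0.0002 0.0052] 6.482090009085617e-05
```

View pics/c17.png

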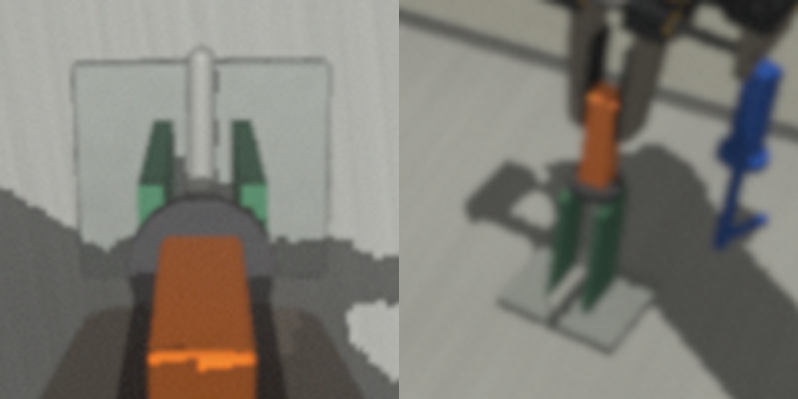

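In the slot, 5 mm to go.

Request:
carry_out(
  increments=[
    [[0,0,0.002],0,0.01],
    [[0,0,0.002],0,0.01],
    [[0,0,0.001],0,0.01],
    [[0,0,0],0,0.01],
  ],
)

```text
time_s: 25.45
eef_pos: [0.4812, -0.2347, 0.1091]
orientation: [3.142, -0.0, 1.445]
ft_force: [-1.1, 0.5, 0.5]
width: 0.0177
```

Request:
carry_out(
  increments=[
    [[0,0,0.0007],0,0.01],
    [[0,0,0],0,0.01],
  ],
)

```text
time_s: 25.65
eef_pos: [0.4813, -0.2347, 0.109]
orientation: [3.141, -0.001, 1.444]
ft_force: [-1.4, 1.4, 8.2]
width: 0.017
```

The collar is seated, since the force rises. I ease off slightly and open the fingers.

Request:
carry_out(
  increments=[
    [[0,0,-0.0006],0,0.01],
    [[0,0,0],0,0.019],
    [[0,0,0],0,0.022],
    [[0,0,0],0,0.03],
    [[0,0,0],0,0.04],
    [[0,0,0],0,0.05],
    [[0,0,0],0,0.055],
    [[0,0,0],0,0.055],
    [[0,0,0],0,0.055],
  ],
  force=10,
)

```text
time_s: 26.55
eef_pos: [0.4812, -0.2347, 0.1089]
orientation: [3.142, -0.0, 1.444]
ft_force: [-1.2, -0.6, -0.1]
width: 0.0552
```

```bash
python3 shot.py 18 wrist side; python3 - <<'E'
from h import *
d=pickle.load(open('im18.pkl','rb'));W=d['wrist']
g=lambda a,f:cv2.resize(a,None,fx=f,fy=f,interpolation=cv2.INTER_CUBIC)[:,:,::-1]
cv2.imwrite('pics/c18.png',np.hstack([g(W['pixels'][130:290,175:335],2.5)[:399,:399],g(d['side']['pixels'][130:230,300:400],4)[:399,:399]]))
E
```

```text
26.65 [ 0.4812 -0.2347  0.1089] [ 3.1416 -0.0001  1.4445] [-0.2578  0.4756  0.829   1.9932 -0.4585  0.8677  0.6951] [-0.8097  0.1273 -0.6241] [-0.0516  0.1117  0.0515] 0.054665379613847605
```

View pics/c18.png

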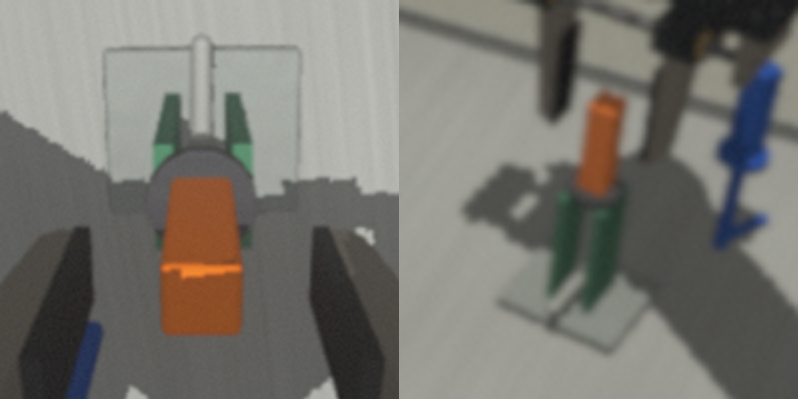

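Released and standing. Fingers are clear of both poles, so I back straight up and away.

Request:
carry_out(
  increments=[
    [[0,0,-0.008],0,0.055],
    [[0,0,-0.02],0,0.055],
    [[0,0,-0.03],0,0.055],
    [[0,0,-0.035],0,0.055],
    [[0,0,-0.035],0,0.055],
    [[0,0,-0.035],0,0.055],
    [[0,0,-0.02],0,0.055],
    [[0,-0.03,0],0,0.055],
    [[0,-0.03,0],0,0.055],
    [[0,0,0],0,0.055],
    [[0,0,0],0,0.055],
    [[0,0,0],0,0.055],
  ],
)

```text
time_s: 27.85
eef_pos: [0.4226, -0.2271, 0.2923]
orientation: [3.141, 0.0, 1.445]
ft_force: [-0.2, 0.9, 0.0]
width: 0.0548
```

```bash
python3 shot.py 19 wrist side scene; python3 - <<'E'
from h import *
np.set_printoptions(precision=4,suppress=True)
d=pickle.load(open('im19.pkl','rb'));S,D=d['scene'],d['side']; o=pickle.load(open('im0.pkl','rb'))
for k,im in (('scene',S),('side',D),('scene0',o['scene']),('side0',o['side'])):
    hsv=cv2.cvtColor(im['pixels'],cv2.COLOR_RGB2HSV)
    m=cv2.inRange(hsv,(4,150,90),(16,255,255)); n,l,s,c=cv2.connectedComponentsWithStats(m)
    i=1+np.argmax(s[1:,4]); print(k,s[i],c[i])
g=lambda a,f:cv2.resize(a,None,fx=f,fy=f,interpolation=cv2.INTER_CUBIC)[:,:,::-1]
cv2.imwrite('pics/c19.png',g(D['pixels'][130:330,200:400],3))
E
```

```text
28.0 [ 0.4223 -0.2272  0.2918] [-3.1409  0.0014  1.4447] [-0.5232  0.0637  1.0138  1.9242 -0.0567  1.1844  0.3851] [ 1.1095 -0.8463 -0.4607] [-0.09    0.0612 -0.0035] 0.055090889705843256
scene [209 131   9  24 180] [213.3889 142.6611]
side [345 153  11  25 161] [350.2671 165.3416]
scene0 [209 132   9  23 157] [213.172 142.758]
side0 [345 153  11  25 158] [350.0696 165.2722]
```

View pics/c19.png

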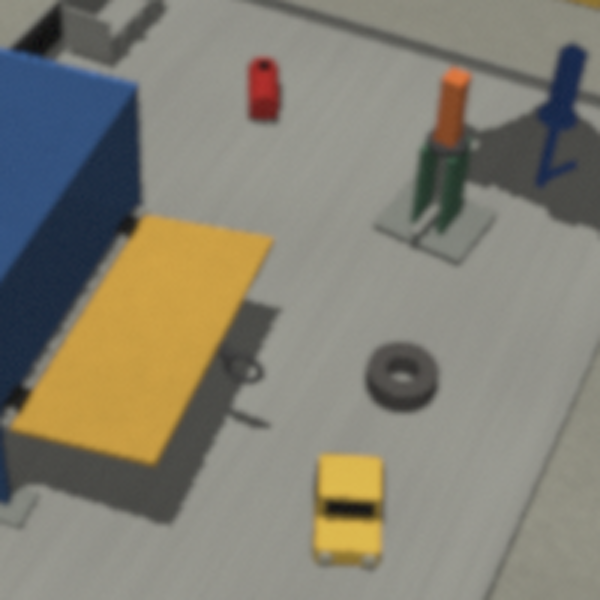

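View pics/scene19.png

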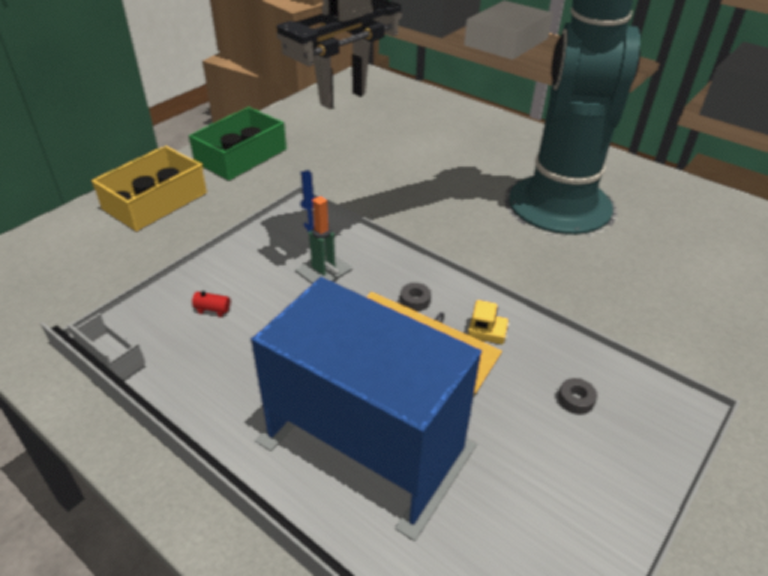

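```bash
python3 - <<'E'
from h import *
np.set_printoptions(precision=4,suppress=True)
d=pickle.load(open('im19.pkl','rb'));D=d['side']
w=pickle.load(open('im13.pkl','rb'))['wrist']
print(tri([ray(D,(281,252.5)),wray(w,(382/1.5,175/1.5),w['st'])]))
for z in (.07,.077,.0865): print(z,proj(D,(.5245,.047,z)))
from workcell import order
print(order.finish_job())
E
```

```text
(array([0.5205, 0.046 , 0.0815]), [np.float64(0.0014849159757872976), np.float64(0.0014849159757874956)])
0.07 [279.6747 255.8102]
0.077 [279.7307 253.6085]
0.0865 [279.8074 250.5884]
the job is handed in; nothing more can be done
None
```

I took the hook pole from its rack, put its prong through the eye and swung the hatch down onto its stop. I then pulled it snug, took the hook out and stood the pole back in the rack. The job is handed in at about 28 s, with no verdict reported.

- **Snug pull:** the stop was felt at about TCP z 0.160. The wrist reading held steady at 12–13 N, which is about 13.5 N on the hatch once the pole's weight is added, for over 1.2 s. The highest reading I saw was 12.9 N, or about 14 N on the hatch, well under 18 N. Readings come only at the end of each call, so a brief peak between them would not show.
- **Hatch:** two views put the eye 3.5 mm below the hinge line (z 0.0815 against 0.085), and the pole's own height puts it about 8 mm below. The two estimates disagree by about 4 mm, and the first leaves a thin margin against the 2 mm camera calibration.
- **Pole:** it is released in the rack, with the orange grip within 0.3 pixel of its starting spot in both fixed views. The collar seated with a clear rise in force.
- **Surroundings:** the truck parts and the blue look-alike show no visible change. The gripper finished raised and clear of everything.

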